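Register a bar and show its hidden insert to the camera with a mirror

TASK

Push the wooden bar that lies on the jig board fully home, flush against both the aluminium fence and the end stop, and leave it there. Then lift the inspection mirror out of its rest and hold its glass in the air about 11 cm in front of the brass insert in the bar's near side, angled so that the bench camera on the jig, which cannot see that side, sees the insert in the middle of the mirror. Finish still holding the mirror steady at that angle, touching nothing with it, and leave the other things on the bench where they are.

Things in the scene. Friction and masses are not known exactly. Their poses are not given: they have to be found in the camera images.
- jig: jig fixed to the bench: plywood board 18 mm thick, x -100 to 140, y -190 to 130 mm in its frame. Origin on the underside, below the middle of the bar when home; x points from the robot to the fence, y left to the end stop, z up. Fence face: plane x = 20 mm; stop face: plane y = 100 mm (x -30 to 20); both 56 mm above the bench. Camera post at x 118, y 102, 20 mm thick, 505 mm tall
- bar_center (a point): centre of the loose reddish-brown wooden bar, 40 (x) by 200 (y) by 45 mm high (z), about 0.26 kg, lying on the jig board a few cm short of fence and stop and slightly turned; it slides when pushed. The board's top is 22.5 mm below this point. When home, this point is at x 0, y 0, z 40.5 mm in the jig's frame and the bar's axes are the jig's
- insert (a point): middle of the flush brass threaded insert (16 mm across, dark hole) in the bar's near side (-x face): 20.5 mm to -x and 30 mm to +y of the bar's centre, half-way up. A pencil line across the bar's top marks its place along the bar. With the bar home it is at jig x -20.5, y 30, z 40.5 mm
- lens (a point): middle of the bench camera's front lens, fixed to the jig at x 70, y 30, z 411 mm of the jig's frame; the camera leans out from its post over the fence and looks down and towards the robot, at the place 110 mm in front of the home insert
- aim (a point): a point in the air, fixed to the jig, on the straight line from the home insert to the lens, 22% of the way (81 mm above the insert). With the glass 112 mm from the insert and 400 mm from the lens, the law of reflection (perpendicular half-way between the directions to insert and lens) makes the perpendicular at the middle of the glass pass through this point
- rest: wooden mirror rest fixed to the bench: foot 60 (x) by 160 (y) by 12 mm; two slotted uprights 12 mm thick at y -60 and +60 mm, 46 mm wide in x, tops 66 mm high. Origin on its underside in the middle. The mirror's handle lies along its y in the slots, its axis 60 mm above the bench; take the handle from above between the uprights and lift straight up
- mirror: the loose inspection mirror as a whole (about 0.19 kg), origin at the middle of its handle, axes as handle
- handle (a point): middle of the mirror's black rubber handle, 150 mm long (x), 18 mm thick (y: grip across these flat sides), 22 mm high (z). x points along the rod to the glass, z is up in the rest, and the glass faces -y; the balance point lies about 35 mm from here towards the glass
- mirror_face (a point): middle of the mirror's glass, 155 mm along +x from the middle of the handle and on its axis, rigid with it, same axes. The glass, 80 (x) by 50 mm (z) in a steel tray of 84 by 54 mm, faces -y: upright in the rest, facing away from the robot. It is angled by turning the handle
- try_square: carpenter's try square: dark wood stock 110 x 22 x 18 mm, steel blade 160 mm; lies flat on the bench near the robot; to be left alone
- pencil: flat carpenter's pencil, 190 mm long, 8 mm thick; lies on the bench near the robot; to be left alone
- glue: white glue bottle, 60 mm across, 165 mm tall; stands beyond the mirror's rest, to the right; to be left alone
- jar: glass jar with a steel lid, 66 mm across, 75 mm tall; stands at the right of the jig; to be left alone
- offcut: short wooden offcut 40 x 85 x 45 mm, without insert; lies on the bench left of the jig; to be left alone
- mallet: wooden mallet, head 75 x 110 x 60 mm, handle 220 mm; lies at the left; to be left alone
- tape: tape measure, case 62 x 34 x 62 mm; stands left of the jig; to be left alone
Mind the look-alikes: they are no part of the job. What is shaped like the part that bears bar_center but red is not meant.

How it is judged:
By the outcome, as a careful person would: the job done as asked, in the order asked, and still so for the second after the job is handed in, while the arm keeps its last pose, push and grip.
It also fails if it takes over 69 s, if anything falls off the work surface, if the arm or the gripper's body presses on something with over 40 N, if the wrist force passes 120 N, or if a joint passes its speed limit or range.

ROBOT

A 7-joint arm with a two-finger parallel gripper is mounted at the origin on the work surface. World frame = base frame: x ahead of the robot, y to its left, z up, the work surface at z = 0. Lengths are in m, angles in rad, forces in N, time in s.
With the tool pointing down it reaches from about 0.425 to 0.875 m from the base axis. Payload 4.7 kg.
Tool frame: the origin (TCP) lies at the very end of the fingers, on their centre line; the grasp point (between the pads) lies 19 mm behind it; z points along the fingers, y is the direction in which the jaws open and shut (so a half turn about z gives the same grasp; the last joint's range is limited). The gripper opens to 85 mm and grips with 20 to 120 N. Pads are 22 mm wide; open, the fingers measure 114 mm over their backs; the gripper's body (76 mm by 85 mm) begins 54 mm behind the grasp point. The pads swing forward as they close: fully open they stand 13 mm farther back than shut.
Start: joints at [-1.218, 0.321, -0.07, 1.45, 0.023, 1.371, -0.057], TCP at [0.216, 0.613, 0.231] pointing down, gripper open.
Joint ranges: [-2.86, 2.86], [-0.3, 2.09], [-1.38, 1.24], [0.06, 2.45], [-1.56, 4.7], [0.09, 2.05], [-2.69, 2.69]. Speed limits (rad/s): [2.57, 2.57, 3.14, 3.14, 3.14, 3.14, 3.14].

INTERFACE

Orientations are given as a 3x3 rotation matrix whose columns are the frame's x, y, z axes.
In Python, from cell import manip gives the robot as it stands. The module is installed in compiled form; this text tells all that it offers.
- The arm moves only by the tool arm_command, never from a script. Its argument "targets" is a list of rows, each an object of numbers: "grip": the closure, from 0 (fully open) to 1 (shut); "dx", "dy", "dz": the shift along the tool's x, y, z scaled (see below); "ax", "ay", "az": the turn, a rotation vector about the tool's x, y, z scaled (see below). A call has 1 to 10 rows; each row shifts and turns the commanded pose from where the row before left it, along the tool's axes as they then stand; what a row does not reach is not made up. The controller multiplies each number of a shift by 0.1 m and each number of a turn by 90 degrees. A row lasts 1/12 s, in which the tool goes at most 41.7 mm and 7.16 degrees, less where a joint would pass 70% of its speed; a pose out of reach is approached as far as the arm can. A call with a number of a shift or a turn outside -1 to 1 is refused whole. A call with a gripper value outside its range is refused whole. The fingers move at their own pace and stop on an object; "squeeze" is the grip in N (left out, the last holds). Time passes only in rows, so rows that do not move let the fingers close. It gives the time, the measured TCP pose, the force and the opening at its end, in the units of the state.
- manip.read_state(): the state, without advancing time (a new reading comes with each control period).
- manip.snapshot(name): name is "scene" or "top"; returns a dict with "frame" (420x560x3 uint8, red, green, blue), "range_z" (420x560 float32, m along the optical axis (not along the pixel's ray), 0 where there is no reading), "fx", "fy", "cx", "cy" (pixels), "pose" (4x4, takes a point from camera to world coordinates). Camera axes: x right, y down, z forward; pixel columns grow to the right and rows downward; lengths in m; the calibration is good to about 2 mm. A picture is of the moment at which its call begins.
- manip.sign_off(): hands the job in, once; it reports no verdict.
The state is a dict: "time": time; "joint_pos": joint angles; "joint_vel": joint speeds; "joint_efforts": joint torques, N m; "eef_pos": TCP position; "ee_rot": TCP orientation; "contact_force": force on the tool from outside, world axes, zero at the start; "wrist_torque": the same for the moment, N m; "finger_gap": finger opening in m.
Only numpy, scipy, OpenCV 4.12 (cv2) and the standard library are available. Lean on these libraries where they do the work, as an engineer would, in place of code of your own. Each camera call takes 0.05 s, during which the arm holds its last target.

## Working session

There is one attempt and no reset: what is moved stays moved. The work goes in short steps, Python scripts to look and compute and a tool call to move; the robot and the scene stay as the last step left them, time stands still between calls to the robot, and variables do not carry over. Pictures are saved under pics/ and viewed, and the job is handed in when it is done.

Besides the shell and the picture viewer there is one more tool, called after ">>>" in YAML: its name, and indented under it one key for each argument. arm_command: Moves the arm, as the interface text tells. Its arguments: {"type":"object","properties":{"targets":{"type":"array","items":{"type":"object","properties":{"grip":{"type":"number"},"dx":{"type":"number","minimum":-1,"maximum":1},"dy":{"type":"number","minimum":-1,"maximum":1},"dz":{"type":"number","minimum":-1,"maximum":1},"ax":{"type":"number","minimum":-1,"maximum":1},"ay":{"type":"number","minimum":-1,"maximum":1},"az":{"type":"number","minimum":-1,"maximum":1}}}},"squeeze":{"type":"number"}},"required":["targets"]}

```bash
mkdir -p pics; ls; python3 - <<'E'
from cell import manip
import cv2,numpy as np
s=manip.read_state()
print({k:np.round(v,3).tolist() for k,v in s.items()})
for n in("scene","top"):
    d=manip.snapshot(n)
    cv2.imwrite(f"pics/{n}0.png",d["frame"][:,:,::-1])
    np.savez(f"{n}0.npz",**d)
    print(n,d["fx"],d["fy"],d["cx"],d["cy"],np.round(d["pose"],3).tolist())
E
```

```text
pics
{'time': 0.0, 'joint_pos': [-1.218, 0.322, -0.07, 1.452, 0.023, 1.371, -0.057], 'joint_vel': [0.001, 0.0, 0.002, -0.001, -0.0, 0.002, 0.001], 'joint_efforts': [-0.001, -49.356, -0.382, -31.435, 0.013, 0.011, 0.0], 'eef_pos': [0.216, 0.613, 0.23], 'ee_rot': [[-0.943, 0.332, -0.001], [0.332, 0.943, -0.002], [-0.0, -0.002, -1.0]], 'contact_force': [0.181, -0.736, 0.433], 'wrist_torque': [0.015, -0.021, 0.001], 'finger_gap': 0.085}
scene 539.8680796366831 539.8680796366831 281.5928289061546 210.5551054765935 [[0.592, 0.661, -0.461, 1.176], [0.806, -0.497, 0.322, -0.459], [-0.016, -0.562, -0.827, 1.477], [0.0, 0.0, 0.0, 1.0]]
top 448.88588323755033 448.88588323755033 280.411316037714 213.55692795212897 [[-0.016, -0.985, 0.17, 0.315], [-1.0, 0.015, -0.009, 0.056], [0.007, -0.17, -0.985, 1.402], [0.0, 0.0, 0.0, 1.0]]
```

View pics/scene0.png

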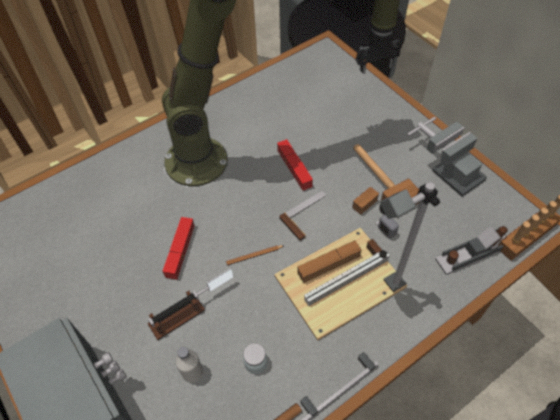

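View pics/top0.png

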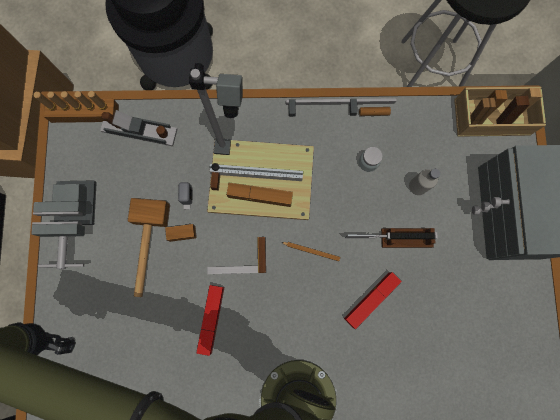

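The only reddish-brown bar on the jig board is at top (259,194) / scene (330,261). Look-alikes are two red bars at top (211,320) and (373,300), and the offcut at (181,232). The mirror is at top (395,237) and its rest around (408,237). Next I'll take a close crop and measure.

```bash
cat > h.py <<'E'
import numpy as np,cv2
def cloud(d):
    z=d["range_z"].astype(float);h,w=z.shape
    u,v=np.meshgrid(np.arange(w),np.arange(h))
    P=np.stack([(u-d["cx"])/d["fx"]*z,(v-d["cy"])/d["fy"]*z,z],-1)
    T=d["pose"];W=P@T[:3,:3].T+T[:3,3]
    W[z<=0]=np.nan
    return W
def ray(d,u,v,zw):
    T=d["pose"];r=T[:3,:3]@np.array([(u-d["cx"])/d["fx"],(v-d["cy"])/d["fy"],1.])
    return T[:3,3]+r*(zw-T[2,3])/r[2]
def proj(d,p):
    T=d["pose"];c=T[:3,:3].T@(np.asarray(p)-T[:3,3]);return c[0]/c[2]*d["fx"]+d["cx"],c[1]/c[2]*d["fy"]+d["cy"]
E
python3 - <<'E'
from h import *
for n,(a,b,c,e) in dict(top=(195,130,455,270),scene=(130,210,420,350)).items():
    d=np.load(n+"0.npz"); W=cloud(d); f=d["frame"][b:e,a:c,::-1]
    k=3 if n=="top" else 2.7
    cv2.imwrite(f"pics/{n}_crop.png",cv2.resize(f,None,fx=k,fy=k,interpolation=cv2.INTER_CUBIC))
    print(n)
    for lo,hi in((.012,.024),(.055,.07)):
        pass
d=np.load("top0.npz");W=cloud(d);z=W[...,2]
reg=np.zeros(z.shape,bool);reg[130:225,200:325]=1
m=reg&(z>.012)&(z<.024)
print("bench z",np.nanmedian(z[260:290,100:130]), "board",np.nanmedian(z[m]))
hull=cv2.minAreaRect(W[m][:,:2].astype(np.float32)*1000);print(hull,cv2.boxPoints(hull))
m=reg&(z>.057)&(z<.07); 
n,l,st,c=cv2.connectedComponentsWithStats(m.astype(np.uint8))
for i in range(1,n):
    if st[i,4]>60:
        q=W[l==i];r=cv2.minAreaRect(q[:,:2].astype(np.float32)*1000);print(st[i],np.median(q[:,2]),r)
m=np.zeros(z.shape,bool);m[220:255,335:450]=1;m&=z>.03
n,l,st,c=cv2.connectedComponentsWithStats(m.astype(np.uint8))
for i in range(1,n):
    if st[i,4]>20:
        q=W[l==i];r=cv2.minAreaRect(q[:,:2].astype(np.float32)*1000);print("mir",st[i],np.median(q[:,2]),q[:,2].max(),r)
E
```

```text
top
scene
bench z -0.0006337519022758809 board 0.01764079521894968
((669.8509521484375, 103.55803680419922), (320.5005798339844, 241.85757446289062), 84.74826049804688) [[534.7618  -44.95072]
 [775.60406 -67.08839]
 [804.9401  252.0668 ]
 [564.09784 274.20447]]
[227 182  66  23 831] 0.06260567337061351 ((611.66259765625, 106.5219955444336), (199.10833740234375, 41.72943115234375), 80.62157440185547)
mir [345 228  93  17 592] 0.06925156554135448 0.09120299835862355 ((475.2975769042969, -287.80096435546875), (272.3908386230469, 46.12015151977539), 89.01618957519531)
```

View pics/top_crop.png

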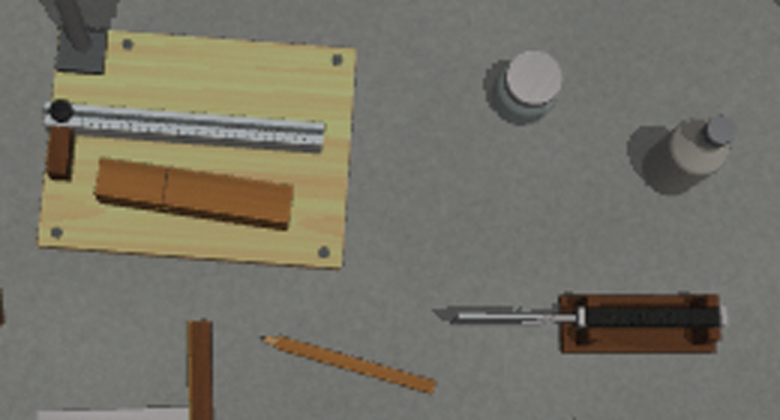

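View pics/scene_crop.png

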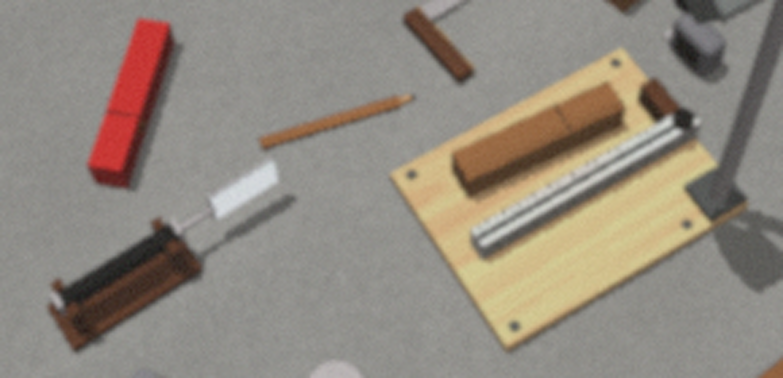

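```bash
python3 - <<'E'
from h import *
for n in("top","scene"):
    d=np.load(n+"0.npz");W=cloud(d);f=d["frame"].astype(int);z=W[...,2];X,Y=W[...,0]*1000,W[...,1]*1000
    print("==",n)
    def rect(m,t):
        # largest comp
        k,l,st,c=cv2.connectedComponentsWithStats(m.astype(np.uint8));i=1+np.argmax(st[1:,4]);q=W[l==i]*1000
        r=cv2.minAreaRect(q[:,:2].astype(np.float32));print(t,st[i],np.round(r[0],1),np.round(r[1],1),round(r[2],2),"z",np.round(np.percentile(q[:,2],[5,50,95]),1));return q
    box=lambda a,b,c,e:(X>a)&(X<b)&(Y>c)&(Y<e)
    B=box(500,840,-100,300)
    rect(B&(z>.011)&(z<.025),"board")
    rect(box(560,700,0,215)&(z>.055)&(z<.07),"bar")
    g=box(600,700,-40,260)&(z>.045)&(z<.06)
    rect(g&(f.max(-1)-f.min(-1)<40),"fence")
    # handle: dark, z .06-.08
    H=box(430,520,-460,-200)
    for a,b in((.03,.06),(.06,.068),(.068,.078),(.078,.1)):
        m=H&(z>a)&(z<b)
        if m.sum()>10: rect(m,f"mir {a}-{b}")
    rect(H&(z>.066)&(z<.076)&(f.max(-1)<70),"handle dark")
    rect(box(420,540,-460,-230)&(z>.006)&(z<.02),"foot")
E
```

```text
== top
board [ 207  140  107   80 5059] [669.9 103.6] [320.5 241.9] 84.75 z [13.1 17.6 22.6]
bar [227 182  66  23 851] [611.7 106.5] [199.1  41.7] 80.62 z [57.8 62.5 67.1]
fence [210 166  93  15 690] [679.4 116.6] [ 41.7 284.7] 0.19 z [49.7 55.2 59.1]
mir 0.03-0.06 [388 239   6   6  20] [ 459.3 -291.5] [14.2 12.2] 0.4 z [30.9 41.3 55.5]
mir 0.06-0.068 [369 235  19   3  27] [ 474.4 -248. ] [ 6.  54.6] 3.54 z [60.6 64.4 67.1]
mir 0.068-0.078 [387 232  51   8 254] [ 473.  -349.1] [149.7  21. ] 89.09 z [68.5 71.4 75.6]
mir 0.078-0.1 [363 234  13   3  26] [ 475.4 -218. ] [34.5  5.8] 89.75 z [79.  85.5 89.5]
handle dark [390 233  45   7 247] [ 471.9 -349.7] [133.5  18.4] 89.18 z [66.9 70.8 74.8]
foot [381 237  53  12 361] [ 456.9 -349.9] [160.4  31.6] 86.54 z [ 7.2 11.4 17. ]
== scene
board [ 274  228  133  112 4979] [667.6 101.9] [322.8 244.8] 84.41 z [12.9 18.3 23.3]
bar [297 240  65  38 843] [609.6 105.9] [202.6  44.4] 80.67 z [57.4 62.6 67.8]
fence [304 243  77  60 698] [677.8 106.2] [ 63.4 270. ] 4.82 z [47.8 54.8 59.4]
mir 0.03-0.06 [209 282  11   9  43] [ 475.5 -218.7] [34.9  8.1] 83.3 z [35.1 48.1 57.8]
mir 0.06-0.068 [197 284  15  10  33] [ 476.  -248.6] [12.8 47.9] 6.29 z [60.6 63.4 67.5]
mir 0.068-0.078 [149 291  51  33 308] [ 472.8 -346.2] [155.3  37.8] 84.0 z [68.4 71.2 76.1]
mir 0.078-0.1 [207 276  12   9  36] [ 473.2 -219.1] [36.2  8.9] 86.75 z [78.8 84.5 91.8]
handle dark [152 294  43  29 225] [ 474.4 -350.9] [128.5  20.4] 88.74 z [67.  70.6 75. ]
foot [147 299  58  41 674] [ 481.8 -354.2] [166.1  61.4] 81.32 z [ 7.3 12.4 17.8]
```

```bash
python3 - <<'E'
from h import *
from scipy.optimize import least_squares
D={n:dict(np.load(n+"0.npz")) for n in("top","scene")}
# board mask by colour: yellow
def rayN(d,q,zw): return np.array([ray(d,u,v,zw)[:2] for u,v in q])*1000
for n,d in D.items():
    f=d["frame"];hsv=cv2.cvtColor(f,cv2.COLOR_RGB2HSV);W=cloud(d)
    near=(W[...,0]>.5)&(W[...,0]<.84)&(W[...,1]>-.1)&(W[...,1]<.31)&(W[...,2]<.03)
    m=near&(hsv[...,0]>15)&(hsv[...,0]<32)&(hsv[...,1]>70)&(hsv[...,2]>90)
    k,l,st,c=cv2.connectedComponentsWithStats(m.astype(np.uint8));i=1+np.argmax(st[1:,4])
    v,u=np.nonzero(l==i)
    P=rayN(d,np.c_[u,v],.018)
    r=cv2.minAreaRect(P.astype(np.float32));print(n,"board",r)
    # bar top colour: by height region, ray at .063
    near=(W[...,0]>.56)&(W[...,0]<.67)&(W[...,1]>0)&(W[...,1]<.215)&(W[...,2]>.05)
    m=near&(hsv[...,0]<16)&(hsv[...,1]>100)&(hsv[...,2]>80)
    k,l,st,c=cv2.connectedComponentsWithStats(m.astype(np.uint8));i=1+np.argmax(st[1:,4])
    v,u=np.nonzero(l==i);P=rayN(d,np.c_[u,v],.063);r=cv2.minAreaRect(P.astype(np.float32));print(n,"bar",r)
    # handle top, dark
    near=(W[...,0]>.44)&(W[...,0]<.51)&(W[...,1]>-.45)&(W[...,1]<-.26)&(W[...,2]>.055)
    m=near&(f.max(-1)<60)
    k,l,st,c=cv2.connectedComponentsWithStats(m.astype(np.uint8));i=1+np.argmax(st[1:,4])
    v,u=np.nonzero(l==i);P=rayN(d,np.c_[u,v],.071)
    r=cv2.minAreaRect(P.astype(np.float32));a=np.polyfit(P[:,1],P[:,0],1);print(n,"handle",r,"slope dx/dy",a[0],"x at mid",np.polyval(a,r[0][1]))
for n,(a,b,c,e) in dict(top=(360,220,445,260),scene=(140,260,245,340)).items():
    f=D[n]["frame"][b:e,a:c,::-1];cv2.imwrite(f"pics/{n}_mir.png",cv2.resize(f,None,fx=7.4,fy=7.4,interpolation=cv2.INTER_NEAREST))
E
```

```text
top board ((625.82177734375, 107.34843444824219), (319.11859130859375, 155.30014038085938), 84.78677368164062)
top bar ((611.4410400390625, 107.02227020263672), (197.38821411132812, 38.961219787597656), 80.45307159423828)
top handle ((473.7610778808594, -349.05230712890625), (131.82211303710938, 42.181846618652344), 86.68302154541016) slope dx/dy 0.03071354449257997 x at mid 472.97866330541723
scene board ((669.9852294921875, 100.84130859375), (319.340576171875, 242.6021270751953), 84.6939468383789)
scene bar ((612.337158203125, 102.03221130371094), (201.86302185058594, 44.94670104980469), 80.72445678710938)
scene handle ((477.7214660644531, -350.6921691894531), (22.38382339477539, 129.12664794921875), 0.05210242420434952) slope dx/dy 0.005714013064758641 x at mid 477.5797911556595
```

```bash
python3 - <<'E'
import cv2,numpy as np
a=cv2.imread('pics/top_mir.png');b=cv2.imread('pics/scene_mir.png')
a=cv2.resize(a,(560,264));b=cv2.resize(b,(440,335));o=np.zeros((600,560,3),np.uint8);o[:264]=a;o[264:599,:440]=b;cv2.imwrite('pics/mir2.png',o)
E
```

```text
(no output)
```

View pics/mir2.png

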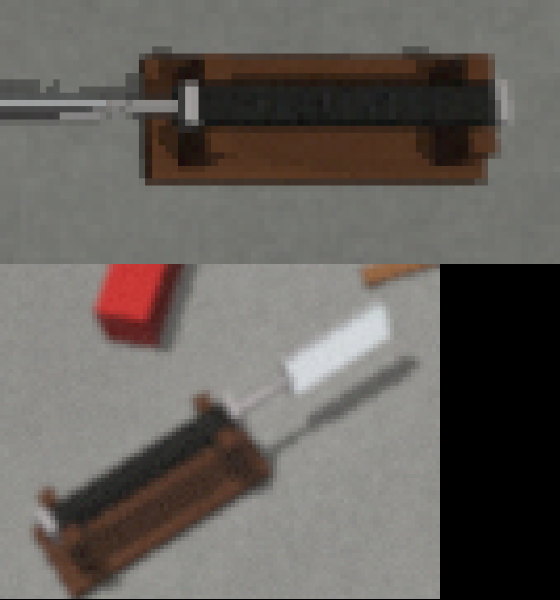

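```bash
cat >> h.py <<'E'
from scipy.spatial.transform import Rotation as Ro
YAW=np.deg2rad(-5.3);O=np.array([.6522,.1341,0.])
RJ=np.array([[np.cos(YAW),-np.sin(YAW),0],[np.sin(YAW),np.cos(YAW),0],[0,0,1]])
J=lambda x,y,z:O+RJ@np.array([x,y,z])/1000
def rel(p0,R0,p1,R1,vmax=.035,wmax=6.5,dec=3):
    w=Ro.from_matrix(R0.T@R1).as_rotvec();p=R0.T@(np.asarray(p1)-p0)
    N=int(max(1,np.ceil(np.linalg.norm(p)/vmax),np.ceil(np.degrees(np.linalg.norm(w))/wmax)))
    r=Ro.from_rotvec(w/N).as_matrix();S=sum(np.linalg.matrix_power(r,k) for k in range(N))
    d=np.linalg.solve(S,p);print("N",N,"d",np.round(d*10,dec),"a",np.round(w/N/(np.pi/2),dec+1))
def st():
    from cell import manip
    s=manip.read_state();print("t",round(float(s["time"]),2),"p",np.round(s["eef_pos"],4),"F",np.round(s["contact_force"],1),"gap",round(float(s["finger_gap"]),4),"q",np.round(s["joint_pos"],2));return np.array(s["eef_pos"]),np.array(s["ee_rot"]),s
def toolR(y,z):
    z=z/np.linalg.norm(z);y=y-z*(y@z);y/=np.linalg.norm(y);return np.c_[np.cross(y,z),y,z]
E
python3 - <<'E'
from h import *
p,R,s=st()
t=np.deg2rad(15)
R1=toolR(RJ[:,1],RJ@np.array([np.sin(t),0,-np.cos(t)]))
print(R1)
rel(p,R,J(-95,-32,150),R1)
E
```

```text
t 0.1 p [0.2159 0.6126 0.2303] F [ 0.3 -0.   0.3] gap 0.0853 q [-1.22  0.32 -0.07  1.45  0.02  1.37 -0.06]
[[-9.61796202e-01  9.23705874e-02  2.57712516e-01]
 [ 8.92231360e-02  9.95724698e-01 -2.39072672e-02]
 [-2.58819045e-01  2.27204182e-18 -9.65925826e-01]]
N 18 d [-0.239 -0.231  0.074] a [-0.0012 -0.0092 -0.0087]
```

>>> arm_command:
  targets:
    - {"grip": 0, "dx": -0.24, "dy": -0.23, "dz": 0.074, "ay": -0.0092, "az": -0.0087}
    - {"grip": 0, "dx": -0.24, "dy": -0.23, "dz": 0.074, "ay": -0.0092, "az": -0.0087}
    - {"grip": 0, "dx": -0.24, "dy": -0.23, "dz": 0.074, "ay": -0.0092, "az": -0.0087}
    - {"grip": 0, "dx": -0.24, "dy": -0.23, "dz": 0.074, "ay": -0.0092, "az": -0.0087}
    - {"grip": 0, "dx": -0.24, "dy": -0.23, "dz": 0.074, "ay": -0.0092, "az": -0.0087}
    - {"grip": 0, "dx": -0.24, "dy": -0.23, "dz": 0.074, "ay": -0.0092, "az": -0.0087}
    - {"grip": 0, "dx": -0.24, "dy": -0.23, "dz": 0.074, "ay": -0.0092, "az": -0.0087}
    - {"grip": 0, "dx": -0.24, "dy": -0.23, "dz": 0.074, "ay": -0.0092, "az": -0.0087}
    - {"grip": 0, "dx": -0.24, "dy": -0.23, "dz": 0.074, "ay": -0.0092, "az": -0.0087}

```text
invalid input at $.targets[0]: expected keys grip, dx, dy, dz, ax, ay, az
```

```bash
cat > a.py <<'E'
from h import *
p,R,s=st()
t=np.deg2rad(15)
R1=toolR(RJ[:,1],RJ@np.array([np.sin(t),0,-np.cos(t)]))
rel(p,R,J(-95,-32,150),R1)
E
python3 a.py
```

```text
t 0.1 p [0.2159 0.6126 0.2303] F [ 0.3 -0.   0.3] gap 0.0853 q [-1.22  0.32 -0.07  1.45  0.02  1.37 -0.06]
N 18 d [-0.239 -0.231  0.074] a [-0.0012 -0.0092 -0.0087]
```

>>> arm_command:
  targets:
    - {"grip": 0, "dx": -0.24, "dy": -0.23, "dz": 0.074, "ax": -0.001, "ay": -0.0092, "az": -0.0087}
    - {"grip": 0, "dx": -0.24, "dy": -0.23, "dz": 0.074, "ax": -0.001, "ay": -0.0092, "az": -0.0087}
    - {"grip": 0, "dx": -0.24, "dy": -0.23, "dz": 0.074, "ax": -0.001, "ay": -0.0092, "az": -0.0087}
    - {"grip": 0, "dx": -0.24, "dy": -0.23, "dz": 0.074, "ax": -0.001, "ay": -0.0092, "az": -0.0087}
    - {"grip": 0, "dx": -0.24, "dy": -0.23, "dz": 0.074, "ax": -0.001, "ay": -0.0092, "az": -0.0087}
    - {"grip": 0, "dx": -0.24, "dy": -0.23, "dz": 0.074, "ax": -0.001, "ay": -0.0092, "az": -0.0087}
    - {"grip": 0, "dx": -0.24, "dy": -0.23, "dz": 0.074, "ax": -0.001, "ay": -0.0092, "az": -0.0087}
    - {"grip": 0, "dx": -0.24, "dy": -0.23, "dz": 0.074, "ax": -0.001, "ay": -0.0092, "az": -0.0087}
    - {"grip": 0, "dx": -0.24, "dy": -0.23, "dz": 0.074, "ax": -0.001, "ay": -0.0092, "az": -0.0087}
    - {"grip": 0, "dx": -0.24, "dy": -0.23, "dz": 0.074, "ax": -0.001, "ay": -0.0092, "az": -0.0087}

```text
time: 0.93
eef_pos: [0.3882, 0.3238, 0.1716]
ee_rot: [[-0.969, 0.199, 0.143], [0.198, 0.98, -0.024], [-0.145, 0.005, -0.989]]
contact_force: [1.0, -0.1, 0.1]
finger_gap: 0.0858
```

```bash
python3 a.py
```

```text
t 0.93 p [0.3882 0.3238 0.1716] F [ 1.  -0.1  0.1] gap 0.0858 q [-0.94 -0.01  0.11  1.96  0.14  1.12  0.48]
N 8 d [-0.237 -0.231  0.074] a [-0.0013 -0.0092 -0.0085]
```

>>> arm_command:
  targets:
    - {"grip": 0, "dx": -0.24, "dy": -0.23, "dz": 0.074, "ax": -0.001, "ay": -0.0092, "az": -0.0087}
    - {"grip": 0, "dx": -0.24, "dy": -0.23, "dz": 0.074, "ax": -0.001, "ay": -0.0092, "az": -0.0087}
    - {"grip": 0, "dx": -0.24, "dy": -0.23, "dz": 0.074, "ax": -0.001, "ay": -0.0092, "az": -0.0087}
    - {"grip": 0, "dx": -0.24, "dy": -0.23, "dz": 0.074, "ax": -0.001, "ay": -0.0092, "az": -0.0087}
    - {"grip": 0, "dx": -0.24, "dy": -0.23, "dz": 0.074, "ax": -0.001, "ay": -0.0092, "az": -0.0087}
    - {"grip": 0, "dx": -0.24, "dy": -0.23, "dz": 0.074, "ax": -0.001, "ay": -0.0092, "az": -0.0087}
    - {"grip": 0, "dx": -0.24, "dy": -0.23, "dz": 0.074, "ax": -0.001, "ay": -0.0092, "az": -0.0087}
    - {"grip": 0, "dx": -0.23, "dy": -0.23, "dz": 0.074, "ax": -0.001, "ay": -0.0092, "az": -0.0087}
    - {"grip": 0, "dx": 0, "dy": 0, "dz": 0, "ax": 0, "ay": 0, "az": 0}

```text
time: 1.68
eef_pos: [0.5587, 0.1062, 0.1506]
ee_rot: [[-0.961, 0.1, 0.258], [0.095, 0.995, -0.032], [-0.26, -0.007, -0.966]]
contact_force: [-0.2, -0.4, 0.2]
finger_gap: 0.0854
```

```bash
sed -i 's/-32,150/-32,28/' a.py; python3 a.py;python3 - <<'E'
from h import *
from cell import manip
d=manip.snapshot("scene");cv2.imwrite("pics/s1.png",d["frame"][:,:,::-1])
E
```

```text
t 1.68 p [0.5587 0.1062 0.1506] F [-0.2 -0.4  0.2] gap 0.0854 q [-0.69  0.02  0.39  1.99  0.13  0.89  1.11]
N 4 d [0.09  0.012 0.293] a [-0.0014  0.0001 -0.001 ]
```

View pics/s1.png

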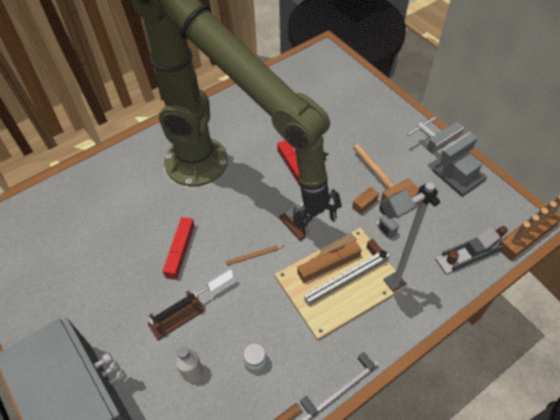

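The picture shows the open gripper at (318,208), on the near side of the bar, clear of the post and camera (428,192). Next I'll lower it.

>>> arm_command:
  targets:
    - {"grip": 0, "dx": 0.09, "dy": 0.012, "dz": 0.29, "ax": -0.0014, "ay": 0, "az": -0.001}
    - {"grip": 0, "dx": 0.09, "dy": 0.012, "dz": 0.29, "ax": -0.0014, "ay": 0, "az": -0.001}
    - {"grip": 0, "dx": 0.09, "dy": 0.012, "dz": 0.29, "ax": -0.0014, "ay": 0, "az": -0.001}
    - {"grip": 0, "dx": 0.09, "dy": 0.012, "dz": 0.29, "ax": -0.0014, "ay": 0, "az": -0.001}
    - {"grip": 0, "dx": 0, "dy": 0, "dz": 0, "ax": 0, "ay": 0, "az": 0}

```text
time: 2.15
eef_pos: [0.5457, 0.1182, 0.023]
ee_rot: [[-0.966, 0.082, 0.246], [0.079, 0.997, -0.023], [-0.247, -0.002, -0.969]]
contact_force: [-1.3, -0.6, -1.0]
finger_gap: 0.0856
```

```bash
sed -i 's/-95,-32,28/-45,-32,28/' a.py; python3 a.py
```

```text
t 2.15 p [0.5457 0.1182 0.023 ] F [-1.3 -0.6 -1. ] gap 0.0856 q [-0.67  0.19  0.37  2.11  0.05  0.62  1.14]
N 2 d [-0.294 -0.034  0.05 ] a [ 0.0001 -0.0038  0.0034]
```

>>> arm_command:
  targets:
    - {"grip": 0, "dx": -0.06, "dy": -0.007, "dz": 0.01, "ax": 0, "ay": -0.0008, "az": 0.0007}
    - {"grip": 0, "dx": -0.06, "dy": -0.007, "dz": 0.01, "ax": 0, "ay": -0.0008, "az": 0.0007}
    - {"grip": 0, "dx": -0.06, "dy": -0.007, "dz": 0.01, "ax": 0, "ay": -0.0008, "az": 0.0007}
    - {"grip": 0, "dx": -0.06, "dy": -0.007, "dz": 0.01, "ax": 0, "ay": -0.0008, "az": 0.0007}
    - {"grip": 0, "dx": -0.06, "dy": -0.007, "dz": 0.01, "ax": 0, "ay": -0.0008, "az": 0.0007}
    - {"grip": 0, "dx": -0.06, "dy": -0.007, "dz": 0.01, "ax": 0, "ay": -0.0008, "az": 0.0007}
    - {"grip": 0, "dx": -0.06, "dy": -0.007, "dz": 0.01, "ax": 0, "ay": -0.0008, "az": 0.0007}
    - {"grip": 0, "dx": -0.06, "dy": -0.007, "dz": 0.01, "ax": 0, "ay": -0.0008, "az": 0.0007}
    - {"grip": 0, "dx": -0.06, "dy": -0.007, "dz": 0.01, "ax": 0, "ay": -0.0008, "az": 0.0007}
    - {"grip": 0, "dx": -0.06, "dy": -0.007, "dz": 0.01, "ax": 0, "ay": 0, "az": 0}

```text
time: 2.98
eef_pos: [0.6117, 0.1061, 0.0354]
ee_rot: [[-0.959, 0.093, 0.268], [0.091, 0.996, -0.02], [-0.268, 0.005, -0.963]]
contact_force: [-2.5, 0.8, 0.4]
finger_gap: 0.0854
```

```bash
sed -i 's/-45,-32,28/-30,-32,28/' a.py; python3 a.py; python3 - <<'E'
from h import *
p,R,s=st();print("jig",RJ.T@(p-O)*1000)
from cell import manip
for n in("scene","top"):
    d=manip.snapshot(n);f=d["frame"][210:340,230:430] if n=="scene" else d["frame"][120:250,170:370]
    cv2.imwrite(f"pics/{n}2.png",cv2.resize(f[:,:,::-1],None,fx=4,fy=4))
E
```

```text
t 2.98 p [0.6117 0.1061 0.0354] F [-2.5  0.8  0.4] gap 0.0854 q [-0.6   0.28  0.37  1.98 -0.02  0.64  1.24]
N 1 d [-0.055 -0.005  0.092] a [ 0.0032  0.0063 -0.0012]
t 2.98 p [0.6117 0.1061 0.0354] F [-2.5  0.8  0.4] gap 0.0854 q [-0.6   0.28  0.37  1.98 -0.02  0.64  1.24]
jig [-37.78705598 -31.58029021  35.39848658]
```

View pics/scene2.png

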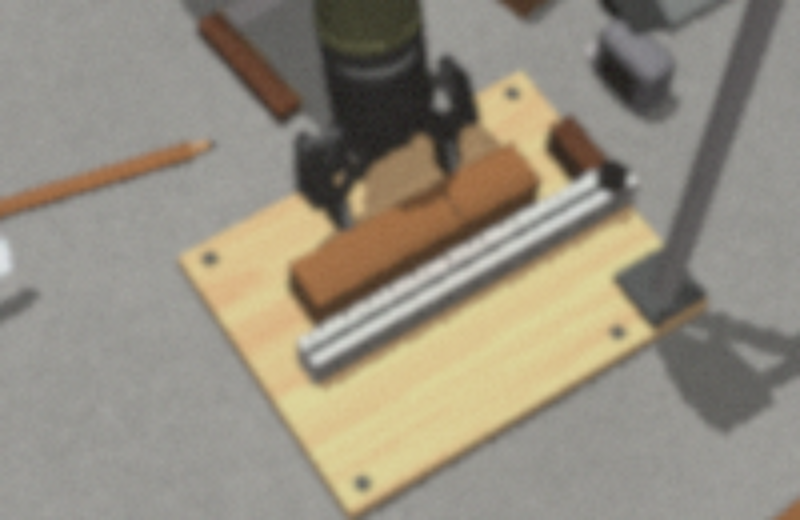

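The two fingers have squared the bar up, and it is still about a centimetre short of the fence. I'll keep pushing in small steps.

>>> arm_command:
  targets:
    - {"grip": 0, "dx": -0.035, "dy": -0.003, "dz": 0.03, "ax": 0, "ay": 0.002, "az": 0}
    - {"grip": 0, "dx": -0.035, "dy": -0.003, "dz": 0.03, "ax": 0, "ay": 0.002, "az": 0}
    - {"grip": 0, "dx": -0.03, "dy": -0.003, "dz": 0.01, "ax": 0, "ay": 0.002, "az": 0}

```text
time: 3.33
eef_pos: [0.6227, 0.1045, 0.0311]
ee_rot: [[-0.962, 0.093, 0.258], [0.091, 0.996, -0.019], [-0.259, 0.005, -0.966]]
contact_force: [-4.4, 0.4, 5.0]
finger_gap: 0.0856
```

```bash
cat > b.py <<'E'
from h import *
import sys
p,R,s=st();print("jig",np.round(RJ.T@(p-O)*1000,1),"Fj",np.round(RJ.T@np.array(s["contact_force"]),1))
from cell import manip
o=[]
for n in("scene","top"):
    d=manip.snapshot(n);f=d["frame"][225:320,260:410] if n=="scene" else d["frame"][130:225,190:340]
    o.append(cv2.resize(f[:,:,::-1],None,fx=5.2,fy=3.1*5.2/5.2,interpolation=cv2.INTER_CUBIC) if 0 else cv2.resize(f[:,:,::-1],(470,298),interpolation=cv2.INTER_CUBIC))
cv2.imwrite(f"pics/{sys.argv[1]}.png",np.vstack(o))
E
python3 b.py c3
```

```text
t 3.33 p [0.6227 0.1045 0.0311] F [-4.4  0.4  5. ] gap 0.0856 q [-0.58  0.31  0.37  1.95 -0.05  0.65  1.27]
jig [-26.6 -32.2  31.1] Fj [-4.4  0.   5. ]
```

View pics/c3.png

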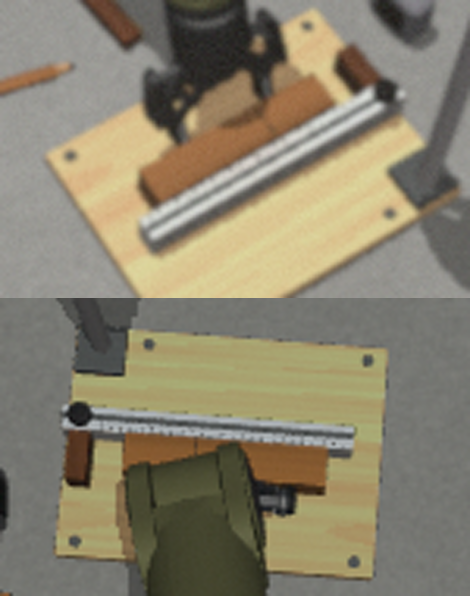

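>>> arm_command:
  targets:
    - {"grip": 0, "dx": -0.02, "dy": -0.002, "dz": 0.0, "ax": 0, "ay": 0, "az": 0}
    - {"grip": 0, "dx": -0.02, "dy": -0.002, "dz": 0.0, "ax": 0, "ay": 0, "az": 0}

```text
time: 3.6
eef_pos: [0.6228, 0.1044, 0.031]
ee_rot: [[-0.964, 0.092, 0.251], [0.091, 0.996, -0.019], [-0.252, 0.005, -0.968]]
contact_force: [-18.4, 2.0, 11.0]
finger_gap: 0.0856
```

>>> arm_command:
  targets:
    - {"grip": 0, "dx": -0.02, "dy": -0.002, "dz": 0.005, "ax": 0, "ay": 0, "az": 0}

```text
time: 3.68
eef_pos: [0.6229, 0.1044, 0.0308]
ee_rot: [[-0.965, 0.092, 0.247], [0.09, 0.996, -0.018], [-0.248, 0.005, -0.969]]
contact_force: [-28.5, 1.9, 22.0]
finger_gap: 0.0852
```

>>> arm_command:
  targets:
    - {"grip": 0, "dx": -0.02, "dy": -0.002, "dz": 0.005, "ax": 0, "ay": 0, "az": 0}

```text
time: 3.77
eef_pos: [0.6229, 0.1044, 0.0301]
ee_rot: [[-0.966, 0.092, 0.243], [0.09, 0.996, -0.018], [-0.244, 0.004, -0.97]]
contact_force: [-30.8, 1.9, 18.8]
finger_gap: 0.0852
```

>>> arm_command:
  targets:
    - {"grip": 0, "dx": 0.15, "dy": 0, "dz": -0.04, "ax": 0, "ay": 0, "az": 0}
    - {"grip": 0, "dx": 0.15, "dy": 0, "dz": -0.04, "ax": 0, "ay": 0, "az": 0}
    - {"grip": 0.5, "dx": 0, "dy": 0, "dz": -0.3, "ax": 0, "ay": 0, "az": 0}
    - {"grip": 1, "dx": 0, "dy": 0, "dz": -0.3, "ax": 0, "ay": 0, "az": 0}
    - {"grip": 1, "dx": 0, "dy": 0, "dz": -0.3, "ax": 0, "ay": 0, "az": 0}

```text
time: 4.18
eef_pos: [0.5764, 0.1069, 0.1203]
ee_rot: [[-0.961, 0.093, 0.26], [0.091, 0.996, -0.019], [-0.261, 0.005, -0.965]]
contact_force: [0.7, 1.8, 0.8]
finger_gap: 0.0516
```

```bash
sed -i 's/-30,-32,28/-3,-170,120/' a.py; python3 a.py; python3 b.py c4
```

```text
t 4.18 p [0.5764 0.1069 0.1203] F [0.7 1.8 0.8] gap 0.0516 q [-0.66  0.09  0.39  1.99  0.07  0.82  1.16]
N 5 d [-0.135 -0.272  0.036] a [ 0.0006  0.0002 -0.0003]
t 4.18 p [0.5764 0.1069 0.1203] F [0.7 1.8 0.8] gap 0.0516 q [-0.66  0.09  0.39  1.99  0.07  0.82  1.16]
jig [-73.  -34.1 120.3] Fj [0.6 1.8 0.8]
```

View pics/c4.png

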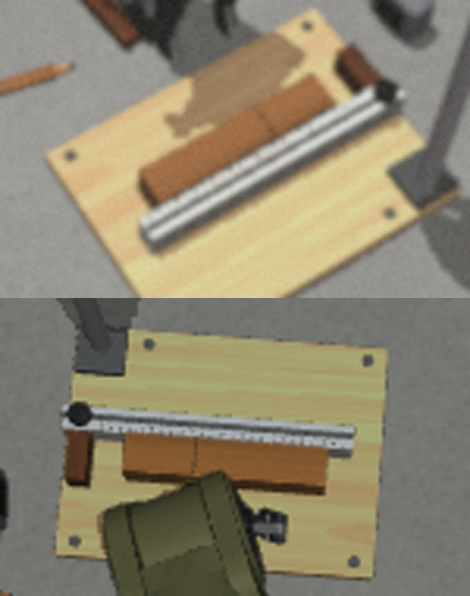

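The bar is flush along the fence and still about 3 cm from the stop. I'll push its right end next.

>>> arm_command:
  targets:
    - {"grip": 1, "dx": -0.13, "dy": -0.27, "dz": 0.036, "ax": 0, "ay": 0, "az": 0}
    - {"grip": 1, "dx": -0.13, "dy": -0.27, "dz": 0.036, "ax": 0, "ay": 0, "az": 0}
    - {"grip": 1, "dx": -0.13, "dy": -0.27, "dz": 0.036, "ax": 0, "ay": 0, "az": 0}
    - {"grip": 1, "dx": -0.13, "dy": -0.27, "dz": 0.036, "ax": 0, "ay": 0, "az": 0}
    - {"grip": 1, "dx": -0.13, "dy": -0.27, "dz": 0.036, "ax": 0, "ay": 0, "az": 0}
    - {"grip": 1, "dx": 0, "dy": 0, "dz": 0, "ax": 0, "ay": 0, "az": 0}

```text
time: 4.78
eef_pos: [0.6329, -0.0422, 0.1186]
ee_rot: [[-0.96, 0.102, 0.262], [0.099, 0.995, -0.026], [-0.263, 0.001, -0.965]]
contact_force: [-0.7, -1.5, 0.6]
finger_gap: -0.0002
```

```bash
sed -i 's/-3,-170,120/-4,-170,34/' a.py; python3 a.py; python3 b.py c5
```

```text
t 4.78 p [ 0.6329 -0.0422  0.1186] F [-0.7 -1.5  0.6] gap -0.0002 q [-0.44  0.2   0.5   1.89 -0.11  0.81  1.57]
N 3 d [0.077 0.024 0.271] a [-0.0003  0.001  -0.0021]
t 4.78 p [ 0.6329 -0.0422  0.1186] F [-0.7 -1.5  0.6] gap -0.0002 q [-0.44  0.2   0.5   1.89 -0.11  0.81  1.57]
jig [  -3.  -177.3  118.6] Fj [-0.5 -1.5  0.6]
```

View pics/c5.png

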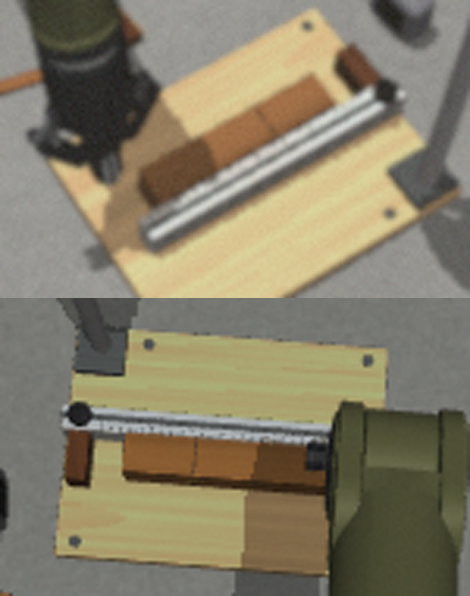

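>>> arm_command:
  targets:
    - {"grip": 1, "dx": 0.077, "dy": 0.02, "dz": 0.27, "ax": 0, "ay": 0.001, "az": -0.002}
    - {"grip": 1, "dx": 0.077, "dy": 0.02, "dz": 0.27, "ax": 0, "ay": 0.001, "az": -0.002}
    - {"grip": 1, "dx": 0.077, "dy": 0.02, "dz": 0.27, "ax": 0, "ay": 0.001, "az": -0.002}
    - {"grip": 1, "dx": 0, "dy": 0, "dz": 0, "ax": 0, "ay": 0, "az": 0}

```text
time: 5.22
eef_pos: [0.6251, -0.0244, 0.0275]
ee_rot: [[-0.966, 0.081, 0.244], [0.079, 0.997, -0.018], [-0.245, 0.002, -0.97]]
contact_force: [-1.6, 0.7, -0.8]
finger_gap: 0.0003
```

```bash
sed -i 's/-4,-170,34/-4,-120,34/' a.py; python3 a.py; python3 b.py c6
```

```text
t 5.22 p [ 0.6251 -0.0244  0.0275] F [-1.6  0.7 -0.8] gap 0.0003 q [-0.41  0.32  0.45  1.96 -0.2   0.65  1.63]
N 2 d [-0.05   0.201 -0.02 ] a [ 0.0015 -0.0046  0.0034]
t 5.22 p [ 0.6251 -0.0244  0.0275] F [-1.6  0.7 -0.8] gap 0.0003 q [-0.41  0.32  0.45  1.96 -0.2   0.65  1.63]
jig [ -12.3 -160.3   27.5] Fj [-1.6  0.6 -0.8]
```

View pics/c6.png

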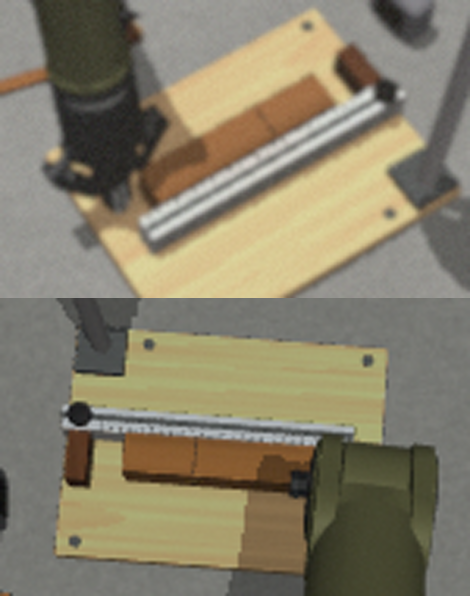

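>>> arm_command:
  targets:
    - {"grip": 1, "dx": -0.05, "dy": 0.0, "dz": -0.03, "ax": 0, "ay": -0.004, "az": 0.003}
    - {"grip": 1, "dx": -0.02, "dy": 0.05, "dz": -0.02, "ax": 0, "ay": -0.004, "az": 0.003}
    - {"grip": 1, "dx": 0, "dy": 0.05, "dz": 0, "ax": 0, "ay": 0, "az": 0}
    - {"grip": 1, "dx": 0, "dy": 0.05, "dz": 0, "ax": 0, "ay": 0, "az": 0}
    - {"grip": 1, "dx": 0, "dy": 0.05, "dz": 0, "ax": 0, "ay": 0, "az": 0}
    - {"grip": 1, "dx": 0, "dy": 0.05, "dz": 0, "ax": 0, "ay": 0, "az": 0}
    - {"grip": 1, "dx": 0, "dy": 0.04, "dz": 0, "ax": 0, "ay": 0, "az": 0}

```text
time: 5.9
eef_pos: [0.6387, 0.0016, 0.0414]
ee_rot: [[-0.959, 0.093, 0.268], [0.091, 0.996, -0.02], [-0.268, 0.005, -0.963]]
contact_force: [0.0, -2.5, 2.3]
finger_gap: 0.0001
```

```bash
python3 a.py; python3 b.py c7
```

```text
t 5.9 p [0.6387 0.0016 0.0414] F [ 0.  -2.5  2.3] gap 0.0001 q [-0.47  0.31  0.46  1.95 -0.17  0.65  1.55]
N 1 d [0.047 0.131 0.064] a [ 0.0032  0.0063 -0.0015]
t 5.9 p [0.6387 0.0016 0.0414] F [ 0.  -2.5  2.3] gap 0.0001 q [-0.47  0.31  0.46  1.95 -0.17  0.65  1.55]
jig [  -1.2 -133.2   41.4] Fj [ 0.3 -2.5  2.3]
```

View pics/c7.png

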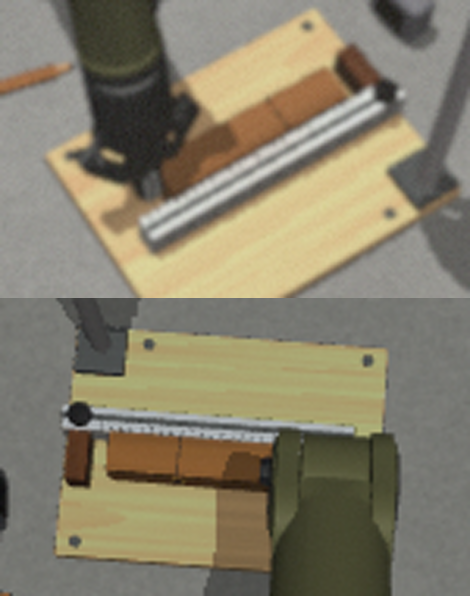

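>>> arm_command:
  targets:
    - {"grip": 1, "dx": 0.02, "dy": 0.04, "dz": 0.02, "ax": 0, "ay": 0.002, "az": 0}
    - {"grip": 1, "dx": 0.01, "dy": 0.04, "dz": 0.02, "ax": 0, "ay": 0.002, "az": 0}
    - {"grip": 1, "dx": 0, "dy": 0.04, "dz": 0, "ax": 0, "ay": 0, "az": 0}

```text
time: 6.25
eef_pos: [0.6371, 0.0136, 0.0355]
ee_rot: [[-0.961, 0.094, 0.259], [0.092, 0.996, -0.019], [-0.26, 0.005, -0.966]]
contact_force: [0.1, -3.0, 0.8]
finger_gap: -0.0005
```

>>> arm_command:
  targets:
    - {"grip": 1, "dx": 0, "dy": 0.025, "dz": 0, "ax": 0, "ay": 0, "az": 0}
    - {"grip": 1, "dx": 0, "dy": 0.02, "dz": 0, "ax": 0, "ay": 0, "az": 0}

```text
time: 6.42
eef_pos: [0.6374, 0.0192, 0.0355]
ee_rot: [[-0.961, 0.092, 0.259], [0.09, 0.996, -0.018], [-0.26, 0.006, -0.966]]
contact_force: [-0.0, -1.1, -1.5]
finger_gap: 0.0002
```

>>> arm_command:
  targets:
    - {"grip": 1, "dx": 0, "dy": 0.02, "dz": 0, "ax": 0, "ay": 0, "az": 0}

```text
time: 6.5
eef_pos: [0.6376, 0.021, 0.0356]
ee_rot: [[-0.961, 0.092, 0.259], [0.091, 0.996, -0.019], [-0.26, 0.006, -0.966]]
contact_force: [0.2, -0.9, -0.7]
finger_gap: -0.0
```

```bash
python3 a.py; python3 b.py c8
```

```text
t 6.5 p [0.6376 0.021  0.0356] F [ 0.2 -0.9 -0.7] gap -0.0 q [-0.5   0.32  0.45  1.94 -0.16  0.65  1.51]
N 1 d [ 0.003 -0.06   0.015] a [ 0.0035  0.0007 -0.0009]
t 6.5 p [0.6376 0.021  0.0356] F [ 0.2 -0.9 -0.7] gap -0.0 q [-0.5   0.32  0.45  1.94 -0.16  0.65  1.51]
jig [  -4.1 -114.    35.6] Fj [ 0.2 -0.9 -0.7]
```

View pics/c8.png

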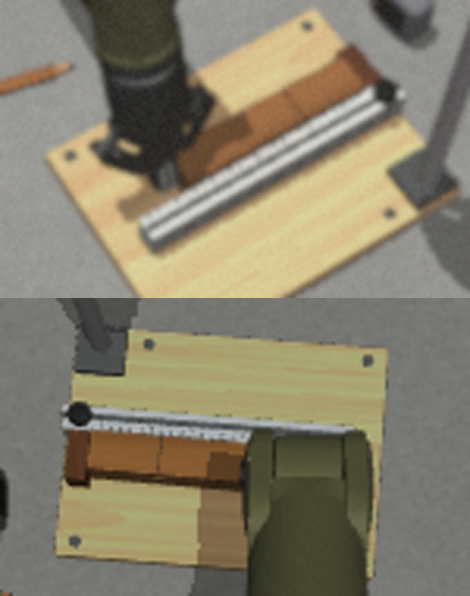

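>>> arm_command:
  targets:
    - {"grip": 1, "dx": 0, "dy": 0.02, "dz": 0, "ax": 0, "ay": 0, "az": 0}

```text
time: 6.68
eef_pos: [0.6382, 0.0222, 0.0361]
ee_rot: [[-0.961, 0.093, 0.26], [0.091, 0.996, -0.019], [-0.261, 0.006, -0.965]]
contact_force: [-0.7, -2.4, 0.1]
finger_gap: 0.0001
```

>>> arm_command:
  targets:
    - {"grip": 1, "dx": 0, "dy": 0.02, "dz": 0, "ax": 0, "ay": 0, "az": 0}

```text
time: 6.77
eef_pos: [0.6384, 0.0222, 0.0362]
ee_rot: [[-0.961, 0.094, 0.26], [0.092, 0.996, -0.021], [-0.261, 0.004, -0.965]]
contact_force: [-1.0, -8.5, -0.1]
finger_gap: -0.0003
```

>>> arm_command:
  targets:
    - {"grip": 1, "dx": 0, "dy": 0.02, "dz": 0, "ax": 0, "ay": 0, "az": 0}

```text
time: 6.85
eef_pos: [0.6385, 0.0223, 0.0362]
ee_rot: [[-0.961, 0.096, 0.26], [0.093, 0.995, -0.023], [-0.261, 0.002, -0.965]]
contact_force: [-1.3, -11.4, -0.4]
finger_gap: -0.0003
```

>>> arm_command:
  targets:
    - {"grip": 1, "dx": 0, "dy": 0.03, "dz": 0, "ax": 0, "ay": 0, "az": 0}
    - {"grip": 1, "dx": 0, "dy": 0, "dz": 0, "ax": 0, "ay": 0, "az": 0}

```text
time: 7.02
eef_pos: [0.6388, 0.0222, 0.0362]
ee_rot: [[-0.961, 0.099, 0.26], [0.095, 0.995, -0.026], [-0.261, -0.0, -0.965]]
contact_force: [-0.4, -12.1, -0.7]
finger_gap: -0.0
```

>>> arm_command:
  targets:
    - {"grip": 1, "dx": 0, "dy": -0.15, "dz": 0, "ax": 0, "ay": 0, "az": 0}
    - {"grip": 1, "dx": 0, "dy": -0.15, "dz": 0, "ax": 0, "ay": 0, "az": 0}
    - {"grip": 1, "dx": 0.2, "dy": 0, "dz": -0.2, "ax": 0, "ay": 0, "az": 0}
    - {"grip": 0.5, "dx": 0.2, "dy": 0, "dz": -0.3, "ax": 0, "ay": 0, "az": 0}
    - {"grip": 0, "dx": 0.2, "dy": 0, "dz": -0.3, "ax": 0, "ay": 0, "az": 0}
    - {"grip": 0, "dx": 0.2, "dy": 0, "dz": 0, "ax": 0, "ay": 0, "az": 0}
    - {"grip": 0, "dx": 0, "dy": 0.0, "dz": 0, "ax": 0, "ay": 0, "az": 0}

```text
time: 7.6
eef_pos: [0.5357, 0.0093, 0.0927]
ee_rot: [[-0.961, 0.092, 0.26], [0.091, 0.996, -0.016], [-0.26, 0.008, -0.966]]
contact_force: [-0.8, 0.1, -0.3]
finger_gap: 0.048
```

```bash
sed -i 's/-4,-120,34/-60,0,32/' a.py; python3 a.py; python3 b.py c9; python3 - <<'E'
from h import *
from cell import manip
for n in("top","scene"):
    d=manip.snapshot(n);np.savez(n+"1.npz",**d);f=d["frame"];hsv=cv2.cvtColor(f,cv2.COLOR_RGB2HSV);W=cloud(d);Q=(W-O)@RJ*1000
    m=(Q[...,2]>55)&(Q[...,2]<72)&(Q[...,0]>-60)&(Q[...,0]<19)&(Q[...,1]>-140)&(Q[...,1]<98)&(hsv[...,0]<16)&(hsv[...,1]>100)
    q=Q[m];print(n,m.sum(),[np.round(v,1) for v in cv2.minAreaRect(q[:,:2].astype(np.float32))])
E
```

```text
t 7.6 p [0.5357 0.0093 0.0927] F [-0.8  0.1 -0.3] gap 0.048 q [-0.58  0.01  0.5   2.14  0.05  0.74  1.35]
N 5 d [-0.054  0.269  0.142] a [ 0.001   0.0002 -0.0002]
t 7.6 p [0.5357 0.0093 0.0927] F [-0.8  0.1 -0.3] gap 0.048 q [-0.58  0.01  0.5   2.14  0.05  0.74  1.35]
jig [-104.5 -135.    92.7] Fj [-0.8  0.1 -0.3]
top 800 [array([-1.7,  0.2]), array([195.5,  40.6]), np.float64(89.6)]
scene 754 [array([-1. , -1.9]), array([198.8,  40.9]), np.float64(88.9)]
```

View pics/c9.png

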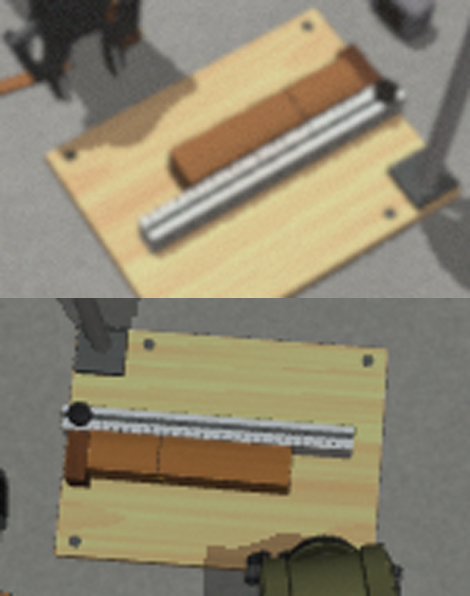

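>>> arm_command:
  targets:
    - {"grip": 0, "dx": 0, "dy": 0.27, "dz": 0, "ax": 0, "ay": 0, "az": 0}
    - {"grip": 0, "dx": 0, "dy": 0.27, "dz": 0, "ax": 0, "ay": 0, "az": 0}
    - {"grip": 0, "dx": 0, "dy": 0.27, "dz": 0, "ax": 0, "ay": 0, "az": 0}
    - {"grip": 0, "dx": 0, "dy": 0.27, "dz": 0, "ax": 0, "ay": 0, "az": 0}
    - {"grip": 0, "dx": 0, "dy": 0.27, "dz": 0, "ax": 0, "ay": 0, "az": 0}
    - {"grip": 0, "dx": -0.04, "dy": 0.0, "dz": 0.22, "ax": 0, "ay": 0, "az": 0}
    - {"grip": 0, "dx": -0.04, "dy": 0.0, "dz": 0.22, "ax": 0, "ay": 0, "az": 0}
    - {"grip": 0, "dx": -0.04, "dy": 0.0, "dz": 0.22, "ax": 0, "ay": 0, "az": 0}
    - {"grip": 0, "dx": 0, "dy": 0.0, "dz": 0, "ax": 0, "ay": 0, "az": 0}

```text
time: 8.55
eef_pos: [0.5791, 0.1388, 0.0279]
ee_rot: [[-0.962, 0.094, 0.255], [0.091, 0.996, -0.023], [-0.256, 0.001, -0.967]]
contact_force: [-0.7, -0.4, 0.8]
finger_gap: 0.0856
```

```bash
sed -i 's/-60,0,32/-27,-3,32/' a.py; python3 a.py; python3 b.py c10
```

```text
t 8.55 p [0.5791 0.1388 0.0279] F [-0.7 -0.4  0.8] gap 0.0856 q [-0.68  0.25  0.37  2.03  0.02  0.64  1.13]
N 2 d [-0.229 -0.005  0.04 ] a [ 0.0001 -0.0008 -0.0005]
t 8.55 p [0.5791 0.1388 0.0279] F [-0.7 -0.4  0.8] gap 0.0856 q [-0.68  0.25  0.37  2.03  0.02  0.64  1.13]
jig [-73.3  -2.   27.9] Fj [-0.6 -0.4  0.8]
```

>>> arm_command:
  targets:
    - {"grip": 0, "dx": -0.12, "dy": 0.0, "dz": 0.02, "ax": 0, "ay": 0, "az": 0}
    - {"grip": 0, "dx": -0.12, "dy": 0.0, "dz": 0.02, "ax": 0, "ay": 0, "az": 0}
    - {"grip": 0, "dx": -0.1, "dy": 0.0, "dz": 0.02, "ax": 0, "ay": 0, "az": 0}
    - {"grip": 0, "dx": -0.05, "dy": 0.0, "dz": 0.01, "ax": 0, "ay": 0, "az": 0}
    - {"grip": 0, "dx": -0.04, "dy": 0.0, "dz": 0.01, "ax": 0, "ay": 0, "az": 0}

```text
time: 9.07
eef_pos: [0.6242, 0.1361, 0.0372]
ee_rot: [[-0.961, 0.093, 0.262], [0.092, 0.996, -0.019], [-0.262, 0.006, -0.965]]
contact_force: [-2.5, -0.3, 1.2]
finger_gap: 0.0853
```

>>> arm_command:
  targets:
    - {"grip": 0, "dx": -0.02, "dy": 0.0, "dz": 0.0, "ax": 0, "ay": 0, "az": 0}
    - {"grip": 0, "dx": -0.02, "dy": 0.0, "dz": 0, "ax": 0, "ay": 0, "az": 0}

```text
time: 9.23
eef_pos: [0.6256, 0.1356, 0.0368]
ee_rot: [[-0.962, 0.093, 0.258], [0.091, 0.996, -0.019], [-0.258, 0.005, -0.966]]
contact_force: [-9.2, 0.2, 6.8]
finger_gap: 0.0854
```

>>> arm_command:
  targets:
    - {"grip": 0, "dx": -0.02, "dy": 0.0, "dz": 0.0, "ax": 0, "ay": 0, "az": 0}

```text
time: 9.32
eef_pos: [0.6257, 0.1357, 0.0368]
ee_rot: [[-0.963, 0.093, 0.254], [0.091, 0.996, -0.019], [-0.255, 0.004, -0.967]]
contact_force: [-15.9, -0.6, 11.1]
finger_gap: 0.0856
```

>>> arm_command:
  targets:
    - {"grip": 0, "dx": 0.15, "dy": 0, "dz": -0.04, "ax": 0, "ay": 0, "az": 0}
    - {"grip": 0, "dx": 0.25, "dy": 0, "dz": -0.1, "ax": 0, "ay": 0, "az": 0}
    - {"grip": 0.3, "dx": 0.0, "dy": 0, "dz": -0.35, "ax": 0, "ay": 0, "az": 0}
    - {"grip": 0.4, "dx": 0, "dy": 0, "dz": -0.35, "ax": 0, "ay": 0, "az": 0}
    - {"grip": 0.4, "dx": 0, "dy": 0, "dz": -0.35, "ax": 0, "ay": 0, "az": 0}
    - {"grip": 0.4, "dx": 0, "dy": 0, "dz": -0.35, "ax": 0, "ay": 0, "az": 0}

```text
time: 9.82
eef_pos: [0.5494, 0.142, 0.1773]
ee_rot: [[-0.961, 0.093, 0.261], [0.091, 0.996, -0.019], [-0.261, 0.006, -0.965]]
contact_force: [1.0, 0.7, 0.4]
finger_gap: 0.0509
```

```bash
cat > g.py <<'E'
from h import *
p,R,s=st()
xh=np.array([.0155,1,0]);xh/=np.linalg.norm(xh)
yt=np.array([xh[1],-xh[0],0]);R1=toolR(yt,np.array([0,0,-1.]))
G=np.array([.4755,-.349,.060])+.022*xh
import sys
rel(p,R,[G[0],G[1],float(sys.argv[1])],R1)
E
python3 g.py .20
python3 - <<'E'
from h import *
d=np.load("top0.npz");W=cloud(d)
m=(W[...,0]>.5)&(W[...,0]<.68)&(W[...,1]>-.47)&(W[...,1]<-.3)
for a,b in((.03,.08),(.08,.12),(.12,.18)):
    q=W[m&(W[...,2]>a)&(W[...,2]<b)];print(a,len(q),np.round(q.min(0),3),np.round(q.max(0),3))
E
python3 b.py c11
```

```text
t 9.82 p [0.5494 0.142  0.1773] F [1.  0.7 0.4] gap 0.0509 q [-0.75 -0.01  0.38  1.96  0.14  0.95  1.04]
N 14 d [-0.222 -0.299  0.004] a [0.0092 0.0095 0.0674]
0.03 113 [ 0.611 -0.409  0.03 ] [ 0.662 -0.368  0.08 ]
0.08 225 [ 0.61  -0.426  0.08 ] [ 0.67  -0.369  0.12 ]
0.12 160 [ 0.623 -0.413  0.12 ] [ 0.658 -0.379  0.171]
t 9.82 p [0.5494 0.142  0.1773] F [1.  0.7 0.4] gap 0.0509 q [-0.75 -0.01  0.38  1.96  0.14  0.95  1.04]
jig [-103.1   -1.7  177.3] Fj [1.  0.8 0.4]
```

View pics/c11.png

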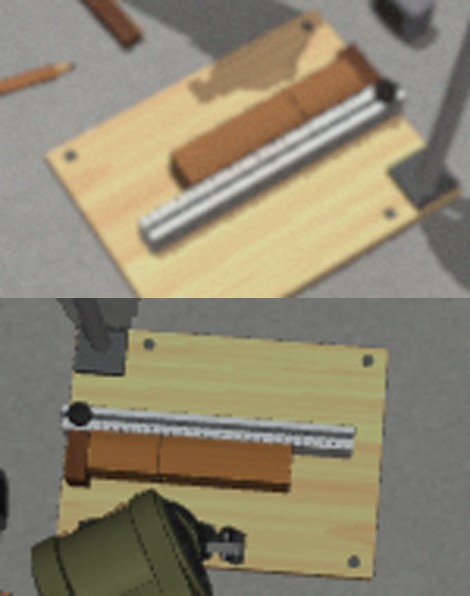

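The bar is home: flush along the fence and against the stop, with the pencil line at (158,450) in the lower view. The glue bottle is well clear at x ≥ 0.61. Next is the mirror: I'll turn the tool first, then travel.

```bash
python3 - <<'E'
from h import *
p,R,s=st()
xh=np.array([.0155,1,0]);xh/=np.linalg.norm(xh)
R1=toolR(np.array([xh[1],-xh[0],0]),np.array([0,0,-1.]))
rel(p,R,p+np.array([0.,0,.03]),R1,wmax=6.6)
E
```

```text
t 9.92 p [0.553  0.144  0.1828] F [ 0.9  0.3 -0. ] gap 0.051 q [-0.75 -0.01  0.38  1.96  0.14  0.95  1.04]
N 14 d [-0.003  0.002 -0.021] a [0.0098 0.0096 0.0674]
```

>>> arm_command:
  targets:
    - {"grip": 0.4, "dx": 0, "dy": 0, "dz": -0.02, "ax": 0.0098, "ay": 0.0096, "az": 0.0674}
    - {"grip": 0.4, "dx": 0, "dy": 0, "dz": -0.02, "ax": 0.0098, "ay": 0.0096, "az": 0.0674}
    - {"grip": 0.4, "dx": 0, "dy": 0, "dz": -0.02, "ax": 0.0098, "ay": 0.0096, "az": 0.0674}
    - {"grip": 0.4, "dx": 0, "dy": 0, "dz": -0.02, "ax": 0.0098, "ay": 0.0096, "az": 0.0674}
    - {"grip": 0.4, "dx": 0, "dy": 0, "dz": -0.02, "ax": 0.0098, "ay": 0.0096, "az": 0.0674}
    - {"grip": 0.4, "dx": 0, "dy": 0, "dz": -0.02, "ax": 0.0098, "ay": 0.0096, "az": 0.0674}
    - {"grip": 0.4, "dx": 0, "dy": 0, "dz": -0.02, "ax": 0.0098, "ay": 0.0096, "az": 0.0674}

```text
time: 10.5
eef_pos: [0.5471, 0.1429, 0.1889]
ee_rot: [[-0.653, 0.747, 0.122], [0.746, 0.663, -0.067], [-0.131, 0.047, -0.99]]
contact_force: [-0.4, -0.1, 0.1]
finger_gap: 0.0514
```

>>> arm_command:
  targets:
    - {"grip": 0.4, "dx": 0, "dy": 0, "dz": -0.02, "ax": 0.0098, "ay": 0.0096, "az": 0.0674}
    - {"grip": 0.4, "dx": 0, "dy": 0, "dz": -0.02, "ax": 0.0098, "ay": 0.0096, "az": 0.0674}
    - {"grip": 0.4, "dx": 0, "dy": 0, "dz": -0.02, "ax": 0.0098, "ay": 0.0096, "az": 0.0674}
    - {"grip": 0.4, "dx": 0, "dy": 0, "dz": -0.02, "ax": 0.0098, "ay": 0.0096, "az": 0.0674}
    - {"grip": 0.4, "dx": 0, "dy": 0, "dz": -0.02, "ax": 0.0098, "ay": 0.0096, "az": 0.0674}
    - {"grip": 0.4, "dx": 0, "dy": 0, "dz": -0.02, "ax": 0.0098, "ay": 0.0096, "az": 0.0674}
    - {"grip": 0.4, "dx": 0, "dy": 0, "dz": -0.02, "ax": 0.0098, "ay": 0.0096, "az": 0.0674}
    - {"grip": 0.4, "dx": 0, "dy": 0, "dz": 0, "ax": 0, "ay": 0, "az": 0}

```text
time: 11.17
eef_pos: [0.5472, 0.1425, 0.2032]
ee_rot: [[0.021, 1.0, -0.011], [1.0, -0.021, -0.007], [-0.007, -0.01, -1.0]]
contact_force: [-0.7, -0.0, -0.1]
finger_gap: 0.0513
```

```bash
python3 g.py .2
```

```text
t 11.17 p [0.5472 0.1425 0.2032] F [-0.7 -0.  -0.1] gap 0.0513 q [-0.73  0.17  0.48  1.71 -0.08  1.29 -0.25]
N 14 d [-0.336 -0.045  0.004] a [-0.0005  0.0003 -0.0002]
```

>>> arm_command:
  targets:
    - {"grip": 0.4, "dx": -0.336, "dy": -0.045, "dz": 0, "ax": 0, "ay": 0, "az": 0}
    - {"grip": 0.4, "dx": -0.336, "dy": -0.045, "dz": 0, "ax": 0, "ay": 0, "az": 0}
    - {"grip": 0.4, "dx": -0.336, "dy": -0.045, "dz": 0, "ax": 0, "ay": 0, "az": 0}
    - {"grip": 0.4, "dx": -0.336, "dy": -0.045, "dz": 0, "ax": 0, "ay": 0, "az": 0}
    - {"grip": 0.4, "dx": -0.336, "dy": -0.045, "dz": 0, "ax": 0, "ay": 0, "az": 0}
    - {"grip": 0.4, "dx": -0.336, "dy": -0.045, "dz": 0, "ax": 0, "ay": 0, "az": 0}
    - {"grip": 0.4, "dx": -0.336, "dy": -0.045, "dz": 0, "ax": 0, "ay": 0, "az": 0}
    - {"grip": 0.4, "dx": -0.336, "dy": -0.045, "dz": 0, "ax": 0, "ay": 0, "az": 0}
    - {"grip": 0.4, "dx": -0.336, "dy": -0.045, "dz": 0, "ax": 0, "ay": 0, "az": 0}
    - {"grip": 0.4, "dx": -0.336, "dy": -0.045, "dz": 0, "ax": 0, "ay": 0, "az": 0}

```text
time: 12.0
eef_pos: [0.4955, -0.193, 0.206]
ee_rot: [[0.012, 1.0, -0.01], [1.0, -0.013, -0.007], [-0.007, -0.01, -1.0]]
contact_force: [0.6, 0.3, 0.9]
finger_gap: 0.0514
```

```bash
python3 g.py .2
```

```text
t 12.0 p [ 0.4955 -0.193   0.206 ] F [0.6 0.3 0.9] gap 0.0514 q [-0.39  0.1   0.75  1.8  -0.06  1.28  0.37]
N 4 d [-0.336 -0.044  0.017] a [-0.0016  0.0011  0.0005]
```

>>> arm_command:
  targets:
    - {"grip": 0.4, "dx": -0.336, "dy": -0.045, "dz": 0, "ax": -0.0016, "ay": 0.001, "az": 0.0005}
    - {"grip": 0.4, "dx": -0.336, "dy": -0.045, "dz": 0, "ax": -0.0016, "ay": 0.001, "az": 0.0005}
    - {"grip": 0.4, "dx": -0.336, "dy": -0.045, "dz": 0, "ax": -0.0016, "ay": 0.001, "az": 0.0005}
    - {"grip": 0.4, "dx": -0.3, "dy": -0.04, "dz": 0, "ax": -0.0016, "ay": 0.001, "az": 0.0005}
    - {"grip": 0.4, "dx": 0, "dy": 0, "dz": 0, "ax": 0, "ay": 0, "az": 0}

```text
time: 12.42
eef_pos: [0.4727, -0.3296, 0.2071]
ee_rot: [[0.026, 1.0, -0.002], [1.0, -0.026, -0.006], [-0.006, -0.001, -1.0]]
contact_force: [-1.6, -0.0, 0.2]
finger_gap: 0.0515
```

```bash
python3 g.py .11; python3 - <<'E'
from h import *
from cell import manip
d=manip.snapshot("scene");cv2.imwrite("pics/s12.png",cv2.resize(d["frame"][200:350,110:310,::-1],(800,600)))
E
```

```text
t 12.42 p [ 0.4727 -0.3296  0.2071] F [-1.6 -0.   0.2] gap 0.0515 q [-0.17  0.23  0.85  1.7  -0.17  1.29  0.68]
N 3 d [0.01  0.01  0.323] a [-0.0003  0.0013 -0.0022]
```

View pics/s12.png

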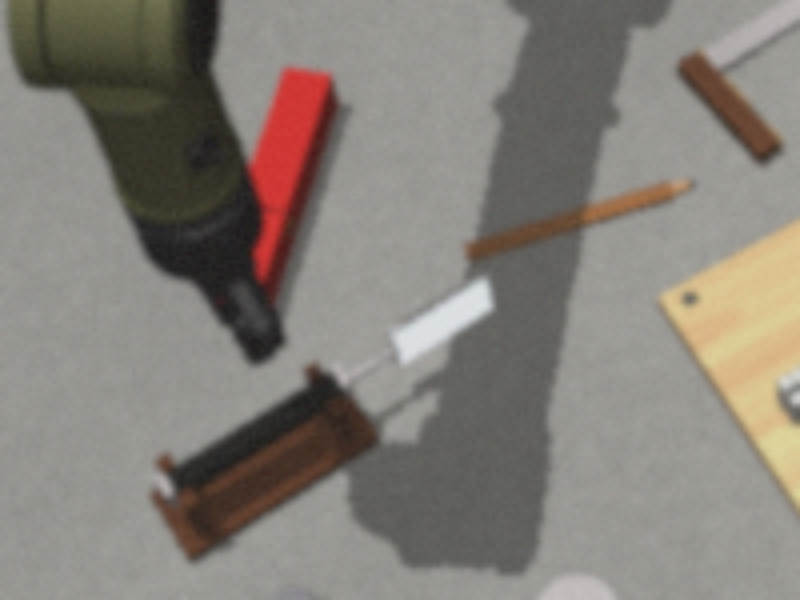

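>>> arm_command:
  targets:
    - {"grip": 0.4, "dx": 0.01, "dy": 0.01, "dz": 0.32, "ax": 0, "ay": 0.0013, "az": -0.0022}
    - {"grip": 0.4, "dx": 0.01, "dy": 0.01, "dz": 0.32, "ax": 0, "ay": 0.0013, "az": -0.0022}
    - {"grip": 0.4, "dx": 0.01, "dy": 0.01, "dz": 0.3, "ax": 0, "ay": 0.0013, "az": -0.0022}
    - {"grip": 0.4, "dx": 0, "dy": 0, "dz": 0, "ax": 0, "ay": 0, "az": 0}

```text
time: 12.8
eef_pos: [0.4765, -0.3147, 0.107]
ee_rot: [[0.005, 1.0, -0.01], [1.0, -0.005, 0.011], [0.011, -0.01, -1.0]]
contact_force: [-1.4, 0.9, -0.3]
finger_gap: 0.0513
```

```bash
python3 g.py .041; python3 - <<'E'
from h import *
from cell import manip
o=[]
for n,(a,b,c,e) in dict(scene=(140,255,240,330),top=(345,200,445,275)).items():
    d=manip.snapshot(n);o.append(cv2.resize(d["frame"][b:e,a:c,::-1],(400,300),interpolation=cv2.INTER_CUBIC))
cv2.imwrite("pics/s13.png",np.vstack(o))
E
```

```text
t 12.8 p [ 0.4765 -0.3147  0.107 ] F [-1.4  0.9 -0.3] gap 0.0513 q [-0.14  0.33  0.8   1.81 -0.26  1.13  0.75]
N 2 d [-0.064 -0.     0.329] a [-0.0032 -0.0033  0.0034]
```

View pics/s13.png

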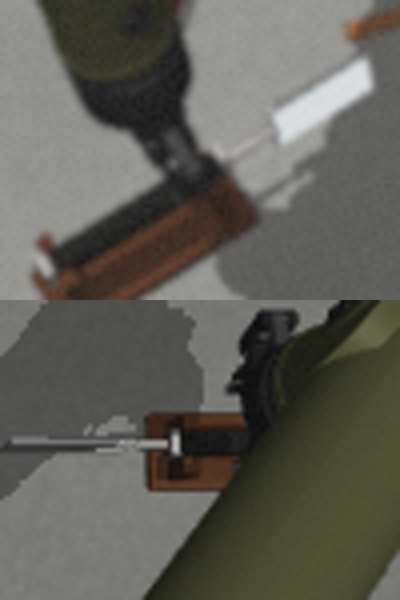

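>>> arm_command:
  targets:
    - {"grip": 0.4, "dx": -0.06, "dy": 0, "dz": 0, "ax": -0.003, "ay": -0.003, "az": 0.003}
    - {"grip": 0.4, "dx": -0.06, "dy": 0, "dz": 0, "ax": -0.003, "ay": -0.003, "az": 0.003}
    - {"grip": 0.4, "dx": 0, "dy": 0, "dz": 0.1, "ax": 0, "ay": 0, "az": 0}
    - {"grip": 0.4, "dx": 0, "dy": 0, "dz": 0.1, "ax": 0, "ay": 0, "az": 0}
    - {"grip": 0.4, "dx": 0, "dy": 0, "dz": 0, "ax": 0, "ay": 0, "az": 0}

```text
time: 13.32
eef_pos: [0.4784, -0.3305, 0.0912]
ee_rot: [[0.019, 1.0, 0.007], [1.0, -0.019, -0.003], [-0.003, 0.007, -1.0]]
contact_force: [0.4, 1.1, -1.2]
finger_gap: 0.0512
```

```bash
python3 g.py .041
```

```text
t 13.32 p [ 0.4784 -0.3305  0.0912] F [ 0.4  1.1 -1.2] gap 0.0512 q [-0.11  0.36  0.8   1.82 -0.29  1.08  0.78]
N 2 d [ 0.018 -0.014  0.251] a [ 0.0022  0.0008 -0.001 ]
```

>>> arm_command:
  targets:
    - {"grip": 0.4, "dx": 0.015, "dy": -0.012, "dz": 0.1, "ax": 0.0015, "ay": 0, "az": 0}
    - {"grip": 0.4, "dx": 0.015, "dy": -0.012, "dz": 0.1, "ax": 0.0015, "ay": 0, "az": 0}
    - {"grip": 0.4, "dx": 0, "dy": 0, "dz": 0.1, "ax": 0, "ay": 0, "az": 0}
    - {"grip": 0.4, "dx": 0, "dy": 0, "dz": 0.1, "ax": 0, "ay": 0, "az": 0}
    - {"grip": 0.4, "dx": 0, "dy": 0, "dz": 0, "ax": 0, "ay": 0, "az": 0}

```text
time: 13.73
eef_pos: [0.4758, -0.3272, 0.0503]
ee_rot: [[0.018, 1.0, 0.0], [1.0, -0.018, -0.002], [-0.002, 0.0, -1.0]]
contact_force: [-0.7, 1.5, 0.0]
finger_gap: 0.0511
```

```bash
python3 g.py .041
```

```text
t 13.73 p [ 0.4758 -0.3272  0.0503] F [-0.7  1.5  0. ] gap 0.0511 q [-0.09  0.41  0.77  1.86 -0.33  1.01  0.8 ]
N 1 d [ 0.002 -0.     0.093] a [ 0.0002  0.0015 -0.0019]
```

>>> arm_command:
  targets:
    - {"grip": 0.4, "dx": 0, "dy": 0, "dz": 0.09, "ax": 0, "ay": 0, "az": 0}
    - {"grip": 0.4, "dx": 0, "dy": 0, "dz": 0, "ax": 0, "ay": 0, "az": 0}
    - {"grip": 0.7, "dx": 0, "dy": 0, "dz": 0, "ax": 0, "ay": 0, "az": 0}
  squeeze: 30

```text
time: 13.98
eef_pos: [0.4771, -0.3284, 0.0437]
ee_rot: [[0.019, 1.0, 0.004], [1.0, -0.019, -0.004], [-0.004, 0.004, -1.0]]
contact_force: [0.5, 0.1, 0.3]
finger_gap: 0.0406
```

>>> arm_command:
  targets:
    - {"grip": 1, "dx": 0, "dy": 0, "dz": 0, "ax": 0, "ay": 0, "az": 0}
    - {"grip": 1, "dx": 0, "dy": 0, "dz": 0, "ax": 0, "ay": 0, "az": 0}
    - {"grip": 1, "dx": 0, "dy": 0, "dz": 0, "ax": 0, "ay": 0, "az": 0}
    - {"grip": 1, "dx": 0, "dy": 0, "dz": 0, "ax": 0, "ay": 0, "az": 0}
  squeeze: 30

```text
time: 14.32
eef_pos: [0.475, -0.3289, 0.0445]
ee_rot: [[0.019, 1.0, 0.001], [1.0, -0.019, -0.003], [-0.003, 0.001, -1.0]]
contact_force: [-7.1, 1.2, 5.8]
finger_gap: 0.0172
```

```bash
python3 g.py .041
```

```text
t 14.32 p [ 0.475  -0.3289  0.0445] F [-7.1  1.2  5.8] gap 0.0172 q [-0.08  0.42  0.77  1.86 -0.34  1.    0.81]
N 1 d [0.019 0.008 0.035] a [ 0.0004  0.0019 -0.0024]
```

>>> arm_command:
  targets:
    - {"grip": 1, "dx": 0, "dy": 0, "dz": 0, "ax": 0, "ay": 0, "az": 0}
    - {"grip": 1, "dx": 0, "dy": 0, "dz": 0, "ax": 0, "ay": 0, "az": 0}
    - {"grip": 1, "dx": 0, "dy": 0, "dz": -0.05, "ax": 0, "ay": 0, "az": 0}
    - {"grip": 1, "dx": 0, "dy": 0, "dz": -0.1, "ax": 0, "ay": 0, "az": 0}
    - {"grip": 1, "dx": 0, "dy": 0, "dz": -0.1, "ax": 0, "ay": 0, "az": 0}
    - {"grip": 1, "dx": 0, "dy": 0, "dz": -0.1, "ax": 0, "ay": 0, "az": 0}
    - {"grip": 1, "dx": 0, "dy": 0, "dz": -0.1, "ax": 0, "ay": 0, "az": 0}
  squeeze: 80

```text
time: 14.9
eef_pos: [0.4787, -0.3285, 0.0911]
ee_rot: [[0.018, 1.0, 0.007], [1.0, -0.018, -0.005], [-0.005, 0.007, -1.0]]
contact_force: [0.4, -0.7, -0.8]
finger_gap: 0.0166
```

>>> arm_command:
  targets:
    - {"grip": 1, "dx": 0, "dy": 0, "dz": -0.2, "ax": 0, "ay": 0, "az": 0}
    - {"grip": 1, "dx": 0, "dy": 0, "dz": -0.2, "ax": 0, "ay": 0, "az": 0}
    - {"grip": 1, "dx": 0, "dy": 0, "dz": -0.2, "ax": 0, "ay": 0, "az": 0}
    - {"grip": 1, "dx": 0, "dy": 0, "dz": -0.2, "ax": 0, "ay": 0, "az": 0}
    - {"grip": 1, "dx": 0, "dy": 0, "dz": 0, "ax": 0, "ay": 0, "az": 0}
  squeeze: 80

```text
time: 15.32
eef_pos: [0.4798, -0.3297, 0.1746]
ee_rot: [[0.019, 1.0, 0.013], [1.0, -0.018, -0.008], [-0.007, 0.013, -1.0]]
contact_force: [0.1, -0.3, -0.5]
finger_gap: 0.0168
```

```bash
cat > v.py <<'E'
from h import *
import sys
from cell import manip
p,R,s=st();print("torque",np.round(s["wrist_torque"],2));print(np.round(R,3).tolist())
a,b,c,e=map(int,sys.argv[2:6]);f,g,h,i=map(int,sys.argv[6:10]);o=[]
for n,(a,b,c,e) in dict(scene=(a,b,c,e),top=(f,g,h,i)).items():
    d=manip.snapshot(n);np.savez(n+"_last.npz",**d);o.append(cv2.resize(d["frame"][b:e,a:c,::-1],(400,300),interpolation=cv2.INTER_CUBIC))
cv2.imwrite(f"pics/{sys.argv[1]}.png",np.vstack(o))
E
python3 v.py s14 120 200 260 305 320 180 460 285
```

```text
t 15.32 p [ 0.4798 -0.3297  0.1746] F [ 0.1 -0.3 -0.5] gap 0.0168 q [-0.16  0.26  0.84  1.74 -0.21  1.22  0.71]
torque [-0.06 -0.01  0.03]
[[0.019, 1.0, 0.013], [1.0, -0.018, -0.008], [-0.007, 0.013, -1.0]]
```

View pics/s14.png

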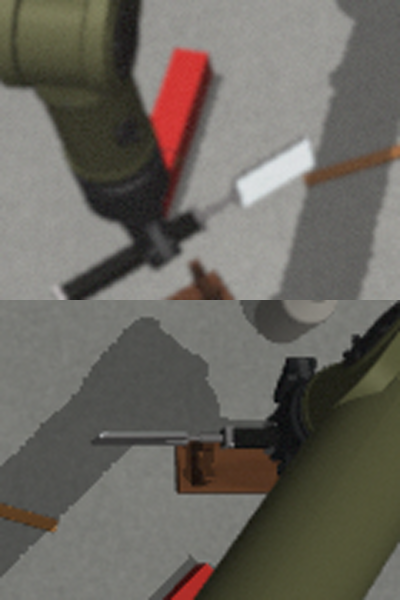

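```bash
cat > m.py <<'E'
from h import *
p,R,s=st()
x0=p+R@np.array([.135,0,-.019]);N=R[:,1]
ex=R@np.array([1,0,0]);
for n in("scene","top"):
    d=dict(np.load(n+"_last.npz"));W=cloud(d);f=d["frame"].astype(int)
    L=(W-p)@R*1000   # tool frame
    m=(L[...,0]>85)&(L[...,0]<185)&(abs(L[...,1])<20)&(L[...,2]>-60)&(L[...,2]<20)
    q=L[m];print(n,m.sum(),"min",np.round(q.min(0),1),"max",np.round(q.max(0),1),"mean",np.round(q.mean(0),1))
    if n=="scene":
        c=q.mean(0);u,sv,vt=np.linalg.svd(q-c);print("plane normal(tool)",np.round(vt[2],3),"rms",sv[2]/np.sqrt(len(q)))
        # bright pixels: ray-intersect plane tool y = y0
        b=m&(f.min(-1)>150);v,u=np.nonzero(b)
        T=d["pose"];dirs=np.c_[(u-d["cx"])/d["fx"],(v-d["cy"])/d["fy"],np.ones(len(u))]@T[:3,:3].T
        o=(T[:3,3]-p)@R*1000;dr=dirs@R
        for y0 in(-5,0,5):
            P=o+dr*((y0-o[1])/dr[:,1])[:,None]
            r=cv2.minAreaRect(P[:,[0,2]].astype(np.float32));print(y0,[np.round(k,1) for k in r],len(u))
    # handle: black ends
    m=(L[...,0]>-130)&(L[...,0]<90)&(abs(L[...,1])<14)&(L[...,2]>-40)&(L[...,2]<5)
    q=L[m]
    if len(q): 
        print(" handle x range",np.round(np.percentile(q[:,0],[0,1,99,100]),1))
        for a in range(-110,90,20):
            k=q[(q[:,0]>a)&(q[:,0]<a+20)]
            if len(k)>3: print(a,len(k),np.round(np.median(k,0),1))
E
python3 m.py
```

```text
t 15.42 p [ 0.4779 -0.3281  0.1705] F [-0.3  0.  -1.5] gap 0.0164 q [-0.16  0.26  0.84  1.74 -0.21  1.22  0.71]
scene 340 min [ 85.1  -5.8 -52.2] max [173.2   6.3   9.6] mean [129.5   1.3 -24.8]
plane normal(tool) [-0.006 -1.     0.013] rms 1.8081879819263915
-5 [array([134.1, -11.3]), array([82.3, 56.7]), np.float64(0.1)] 288
0 [array([132.3, -20.3]), array([81.7, 56.3]), np.float64(0.1)] 288
5 [array([130.5, -29.3]), array([81.1, 55.9]), np.float64(0.1)] 288
 handle x range [-98.  -96.9  87.5  90. ]
-110 33 [-93.8   6.6 -28.9]
-90 74 [-80.1   6.2 -28.9]
-70 73 [-60.3   6.2 -29. ]
-50 73 [-40.3   5.9 -29.4]
-30 56 [-21.9   8.2 -29.2]
10 45 [ 23.8   6.6 -29.4]
30 71 [ 40.5   6.7 -29.4]
50 23 [ 57.9   2.7 -22.1]
70 27 [ 82.8   1.9 -23.2]
top 137 min [ 85.3  -4.6 -50.3] max [175.3   6.7  10.2] mean [131.8  -1.  -25.5]
 handle x range [ 3.2  4.2 86.4 88.6]
-10 27 [  8.5   0.9 -26.6]
10 52 [ 19.2   0.3 -27.7]
30 55 [ 39.3   0.2 -28. ]
50 37 [ 53.4   1.2 -20.6]
70 17 [ 79.1   1.2 -20.5]
```

```bash
cat > f.py <<'E'
from h import *
import sys
up=float(sys.argv[1])
I=np.array([-20.5,30,40.5]);Ln=np.array([70,30,411.]);A=I+.22*(Ln-I)
Gj=np.array([-129.9,30,64.6]);n=(A-Gj)/np.linalg.norm(A-Gj)
R1=RJ@np.c_[[0,1,0],n,np.cross([0,1,0],n)]
g=np.array([.133,.0,-.020])
p1=J(*Gj)-R1@g
p,R,s=st()
gl=RJ.T@(p+R@g-O)*1000;nn=RJ.T@R[:,1]
print("glass now jig",np.round(gl,1),"n",np.round(nn,3),"want n",np.round(n,3),"tgt TCP",np.round(p1,4))
v=(I-gl)/np.linalg.norm(I-gl);w=(Ln-gl)/np.linalg.norm(Ln-gl);b=(v+w)/np.linalg.norm(v+w)
print("dist",round(np.linalg.norm(I-gl),1),round(np.linalg.norm(Ln-gl),1),"err from bisector deg",round(np.degrees(np.arccos(min(1,b@nn))),2))
rel(p,R,p1+[0,0,up],R1)
E
python3 f.py .11
```

```text
t 15.42 p [ 0.4779 -0.3281  0.1705] F [-0.3  0.  -1.5] gap 0.0164 q [-0.16  0.26  0.84  1.74 -0.21  1.22  0.71]
glass now jig [-140.9 -343.6  189.8] n [0.997 0.074 0.008] want n [0.914 0.    0.406] tgt TCP [0.5214 0.0428 0.0463]
dist 420.0 482.7 err from bisector deg 62.26
N 11 d [0.339 0.019 0.015] a [-0.0237 -0.0006  0.0043]
```

>>> arm_command:
  targets:
    - {"grip": 1, "dx": 0.15, "dy": 0.01, "dz": 0.01, "ax": -0.01, "ay": 0, "az": 0.002}
    - {"grip": 1, "dx": 0.3, "dy": 0.018, "dz": 0.014, "ax": -0.022, "ay": 0, "az": 0.004}
    - {"grip": 1, "dx": 0.3, "dy": 0.018, "dz": 0.014, "ax": -0.022, "ay": 0, "az": 0.004}
    - {"grip": 1, "dx": 0.3, "dy": 0.018, "dz": 0.014, "ax": -0.022, "ay": 0, "az": 0.004}
    - {"grip": 1, "dx": 0.3, "dy": 0.018, "dz": 0.014, "ax": -0.022, "ay": 0, "az": 0.004}
    - {"grip": 1, "dx": 0.3, "dy": 0.018, "dz": 0.014, "ax": -0.022, "ay": 0, "az": 0.004}
    - {"grip": 1, "dx": 0.3, "dy": 0.018, "dz": 0.014, "ax": -0.022, "ay": 0, "az": 0.004}
    - {"grip": 1, "dx": 0.3, "dy": 0.018, "dz": 0.014, "ax": -0.022, "ay": 0, "az": 0.004}

```text
time: 16.08
eef_pos: [0.4993, -0.1018, 0.1583]
ee_rot: [[0.065, 0.964, 0.259], [0.998, -0.064, -0.014], [0.003, 0.259, -0.966]]
contact_force: [1.1, -0.2, -1.1]
finger_gap: 0.0165
```

```bash
python3 f.py .11
```

```text
t 16.08 p [ 0.4993 -0.1018  0.1583] F [ 1.1 -0.2 -1.1] gap 0.0165 q [-0.48 -0.17  0.6   2.12  0.1   0.9   0.02]
glass now jig [-139.2 -116.3  178.1] n [0.965 0.026 0.259] want n [0.914 0.    0.406] tgt TCP [0.5214 0.0428 0.0463]
dist 233.3 345.6 err from bisector deg 42.84
N 5 d [0.292 0.019 0.011] a [-0.0198 -0.0015  0.0032]
```

```bash
python3 f.py .05
```

```text
t 16.08 p [ 0.4993 -0.1018  0.1583] F [ 1.1 -0.2 -1.1] gap 0.0165 q [-0.48 -0.17  0.6   2.12  0.1   0.9   0.02]
glass now jig [-139.2 -116.3  178.1] n [0.965 0.026 0.259] want n [0.914 0.    0.406] tgt TCP [0.5214 0.0428 0.0463]
dist 233.3 345.6 err from bisector deg 42.84
N 5 d [ 0.292 -0.019  0.125] a [-0.0198 -0.0015  0.0032]
```

>>> arm_command:
  targets:
    - {"grip": 1, "dx": 0.2, "dy": -0.013, "dz": 0.085, "ax": -0.014, "ay": -0.001, "az": 0.002}
    - {"grip": 1, "dx": 0.2, "dy": -0.013, "dz": 0.085, "ax": -0.014, "ay": -0.001, "az": 0.002}
    - {"grip": 1, "dx": 0.2, "dy": -0.013, "dz": 0.085, "ax": -0.014, "ay": -0.001, "az": 0.002}
    - {"grip": 1, "dx": 0.2, "dy": -0.013, "dz": 0.085, "ax": -0.014, "ay": -0.001, "az": 0.002}

```text
time: 16.42
eef_pos: [0.5096, -0.023, 0.1239]
ee_rot: [[0.079, 0.937, 0.341], [0.997, -0.074, -0.027], [0.0, 0.342, -0.94]]
contact_force: [0.3, -0.4, -2.4]
finger_gap: 0.0164
```

```bash
python3 f.py .05
```

```text
t 16.42 p [ 0.5096 -0.023   0.1239] F [ 0.3 -0.4 -2.4] gap 0.0164 q [-0.52 -0.17  0.45  2.23  0.18  0.73 -0.25]
glass now jig [-136.1  -36.7  142.7] n [0.94  0.013 0.342] want n [0.914 0.    0.406] tgt TCP [0.5214 0.0428 0.0463]
dist 168.1 344.8 err from bisector deg 26.63
N 3 d [ 0.222 -0.014  0.093] a [-0.0146 -0.0011  0.0026]
```

>>> arm_command:
  targets:
    - {"grip": 1, "dx": 0.2, "dy": -0.013, "dz": 0.085, "ax": -0.014, "ay": -0.001, "az": 0.002}
    - {"grip": 1, "dx": 0.2, "dy": -0.013, "dz": 0.085, "ax": -0.014, "ay": -0.001, "az": 0.002}
    - {"grip": 1, "dx": 0.2, "dy": -0.013, "dz": 0.085, "ax": -0.014, "ay": -0.001, "az": 0.002}
    - {"grip": 1, "dx": 0, "dy": 0, "dz": 0, "ax": 0, "ay": 0, "az": 0}

```text
time: 16.75
eef_pos: [0.5186, 0.039, 0.0967]
ee_rot: [[0.084, 0.913, 0.398], [0.996, -0.076, -0.036], [-0.002, 0.4, -0.917]]
contact_force: [-0.7, -0.3, -2.8]
finger_gap: 0.0167
```

```bash
python3 f.py 0;python3 v.py s15 190 180 390 330 180 120 380 270
```

```text
t 16.75 p [0.5186 0.039  0.0967] F [-0.7 -0.3 -2.8] gap 0.0167 q [-0.55 -0.12  0.33  2.28  0.28  0.6  -0.5 ]
glass now jig [-133.4   25.9  114.7] n [0.917 0.009 0.4  ] want n [0.914 0.    0.406] tgt TCP [0.5214 0.0428 0.0463]
dist 135.2 359.4 err from bisector deg 12.52
N 2 d [ 0.021 -0.09   0.236] a [-0.002  -0.0005  0.0028]
t 16.75 p [0.5186 0.039  0.0967] F [-0.7 -0.3 -2.8] gap 0.0167 q [-0.55 -0.12  0.33  2.28  0.28  0.6  -0.5 ]
torque [0.03 0.59 0.01]
[[0.084, 0.913, 0.398], [0.996, -0.076, -0.036], [-0.002, 0.4, -0.917]]
```

View pics/s15.png

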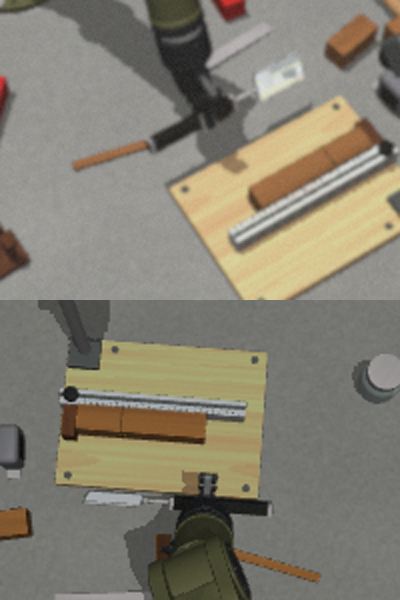

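>>> arm_command:
  targets:
    - {"grip": 1, "dx": 0.008, "dy": -0.036, "dz": 0.094, "ax": -0.001, "ay": 0, "az": 0.001}
    - {"grip": 1, "dx": 0.008, "dy": -0.036, "dz": 0.094, "ax": -0.001, "ay": 0, "az": 0.001}
    - {"grip": 1, "dx": 0.008, "dy": -0.036, "dz": 0.094, "ax": -0.001, "ay": 0, "az": 0.001}
    - {"grip": 1, "dx": 0.008, "dy": -0.036, "dz": 0.094, "ax": -0.001, "ay": 0, "az": 0.001}
    - {"grip": 1, "dx": 0.008, "dy": -0.036, "dz": 0.094, "ax": 0, "ay": 0, "az": 0.001}
    - {"grip": 1, "dx": 0, "dy": 0, "dz": 0, "ax": 0, "ay": 0, "az": 0}
    - {"grip": 1, "dx": 0, "dy": 0, "dz": 0, "ax": 0, "ay": 0, "az": 0}

```text
time: 17.43
eef_pos: [0.524, 0.0377, 0.0496]
ee_rot: [[0.098, 0.908, 0.407], [0.995, -0.09, -0.039], [0.001, 0.408, -0.913]]
contact_force: [0.2, 0.2, -1.7]
finger_gap: 0.0166
```

```bash
python3 f.py 0;python3 v.py s16 220 190 360 295 200 140 340 245; python3 m.py
```

```text
t 17.43 p [0.524  0.0377 0.0496] F [ 0.2  0.2 -1.7] gap 0.0166 q [-0.55 -0.02  0.34  2.31  0.29  0.46 -0.54]
glass now jig [-126.2   25.2   68. ] n [ 0.913 -0.006  0.408] want n [0.914 0.    0.406] tgt TCP [0.5214 0.0428 0.0463]
dist 109.3 395.1 err from bisector deg 2.69
N 1 d [ 0.048 -0.041  0.017] a [ 0.0019  0.0007 -0.0038]
t 17.43 p [0.524  0.0377 0.0496] F [ 0.2  0.2 -1.7] gap 0.0166 q [-0.55 -0.02  0.34  2.31  0.29  0.46 -0.54]
torque [0.03 0.57 0.02]
[[0.098, 0.908, 0.407], [0.995, -0.09, -0.039], [0.001, 0.408, -0.913]]
t 17.53 p [0.5249 0.0384 0.0507] F [ 1.  -0.4 -1.3] gap 0.0166 q [-0.55 -0.02  0.34  2.31  0.29  0.46 -0.54]
scene 362 min [ 85.2 -11.8 -45.6] max [174.5   8.4  14.8] mean [129.8  -1.5 -18.6]
plane normal(tool) [0.013 1.    0.009] rms 3.216299182308513
-5 [array([131.6, -15.3]), array([85.9, 54.9]), np.float64(1.2)] 337
0 [array([129.3, -19.4]), array([85.6, 54.7]), np.float64(1.2)] 337
5 [array([127.1, -23.5]), array([85.2, 54.5]), np.float64(1.2)] 337
 handle x range [-99.3 -97.5  88.1  89.5]
-110 30 [-95.    3.  -20.6]
-90 56 [-79.4   4.8 -21.7]
-70 58 [-59.6   4.5 -22.5]
-50 57 [-39.5   4.6 -22.5]
-30 60 [-18.8   5.2 -23.2]
-10 13 [ -7.6   8.7 -25.8]
10 30 [ 22.7   7.1 -17.1]
30 54 [ 40.9   4.9 -23.3]
50 17 [ 59.5   0.4 -16.8]
70 22 [ 83.   0. -19.]
top 180 min [ 85.1  -4.1 -47.1] max [175.3   4.8  14.1] mean [131.3   0.9 -21.7]
 handle x range [-95.9 -94.2  85.6  87.8]
-110 14 [-92.9   4.8 -24.3]
-90 48 [-80.7   4.5 -23.3]
-70 48 [-60.    3.4 -24.8]
-50 46 [-40.5   3.6 -24. ]
-30 17 [-26.4   7.9 -21.4]
10 17 [ 24.3   8.8 -24.2]
30 48 [ 39.6   4.3 -23.8]
50 23 [ 57.3   1.6 -19.2]
70 14 [ 81.5   1.9 -18.4]
```

View pics/s16.png

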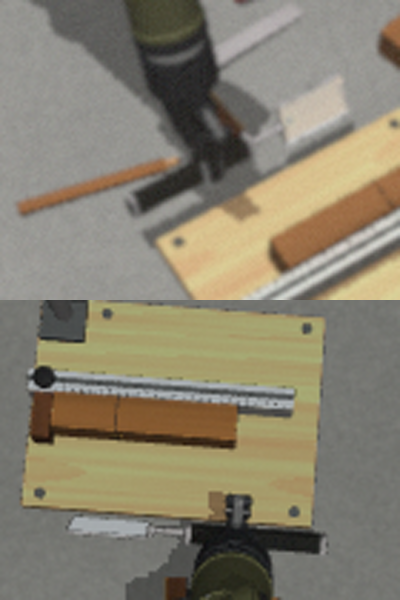

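>>> arm_command:
  targets:
    - {"grip": 1, "dx": 0.028, "dy": -0.022, "dz": 0.01, "ax": 0.001, "ay": 0, "az": -0.002}
    - {"grip": 1, "dx": 0.028, "dy": -0.022, "dz": 0.01, "ax": 0.001, "ay": 0, "az": -0.002}
    - {"grip": 1, "dx": 0, "dy": 0, "dz": 0, "ax": 0, "ay": 0, "az": 0}
    - {"grip": 1, "dx": 0, "dy": 0, "dz": 0, "ax": 0, "ay": 0, "az": 0}

```text
time: 17.87
eef_pos: [0.5217, 0.0451, 0.0465]
ee_rot: [[0.09, 0.91, 0.405], [0.996, -0.082, -0.037], [-0.0, 0.407, -0.913]]
contact_force: [0.5, -0.2, -1.8]
finger_gap: 0.0165
```

```bash
sed -i 's/\.133,\.0,-\.020/.132,0,-.0195/' f.py; for i in 1 2 3; do python3 f.py 0; python3 -c "
from cell import manip;manip.snapshot('top')"; done
```

```text
t 17.87 p [0.5217 0.0451 0.0465] F [ 0.5 -0.2 -1.8] gap 0.0165 q [-0.55 -0.02  0.33  2.32  0.3   0.46 -0.56]
glass now jig [-129.9   31.4   64.3] n [0.913 0.002 0.407] want n [0.914 0.    0.406] tgt TCP [0.5213 0.0438 0.0468]
dist 112.0 400.2 err from bisector deg 0.68
N 1 d [-0.014 -0.001 -0.004] a [ 0.0009 -0.0005  0.0014]
t 17.92 p [0.5218 0.045  0.0465] F [-0.3  0.3 -2. ] gap 0.0168 q [-0.55 -0.02  0.33  2.32  0.3   0.46 -0.56]
glass now jig [-129.8   31.2   64.3] n [0.913 0.002 0.407] want n [0.914 0.    0.406] tgt TCP [0.5213 0.0438 0.0468]
dist 111.9 400.2 err from bisector deg 0.62
N 1 d [-0.012 -0.002 -0.004] a [ 0.001  -0.0004  0.0012]
t 17.97 p [0.5219 0.0449 0.0465] F [ 0.  -0.2 -1.9] gap 0.0169 q [-0.55 -0.02  0.33  2.32  0.3   0.46 -0.56]
glass now jig [-129.7   31.1   64.3] n [0.913 0.002 0.407] want n [0.914 0.    0.406] tgt TCP [0.5213 0.0438 0.0468]
dist 111.8 400.1 err from bisector deg 0.56
N 1 d [-0.011 -0.003 -0.004] a [ 0.001  -0.0004  0.001 ]
```

```bash
python3 - <<'E'
from h import *
from cell import manip
d=manip.snapshot("top");d0=np.load("top0.npz")
f=d["frame"];W=cloud(d);Q=(W-O)@RJ*1000;hsv=cv2.cvtColor(f,cv2.COLOR_RGB2HSV)
m=(Q[...,2]>55)&(Q[...,2]<72)&(Q[...,0]>-60)&(Q[...,0]<19)&(Q[...,1]>-140)&(Q[...,1]<98)&(hsv[...,0]<16)&(hsv[...,1]>100)
print([np.round(v,1) for v in cv2.minAreaRect(Q[m][:,:2].astype(np.float32))])
df=np.abs(f.astype(int)-d0["frame"]).max(-1)
df=np.clip(df*3,0,255).astype(np.uint8)
o=np.hstack([cv2.resize(f[120:290,120:460,::-1],(800,400))[:, :]]);o2=cv2.cvtColor(cv2.resize(df[60:330],(415,200)),cv2.COLOR_GRAY2BGR)
c=np.zeros((600,800,3),np.uint8);c[:400]=o;c[400:,:415]=o2;cv2.imwrite("pics/fin.png",c)
st()
E
```

```text
[array([-0.8,  0.2]), array([ 39.5, 195.5]), np.float64(0.1)]
t 18.07 p [0.5218 0.0447 0.0465] F [ 0.8  0.3 -2.4] gap 0.0166 q [-0.55 -0.02  0.33  2.32  0.3   0.46 -0.56]
```

View pics/fin.png

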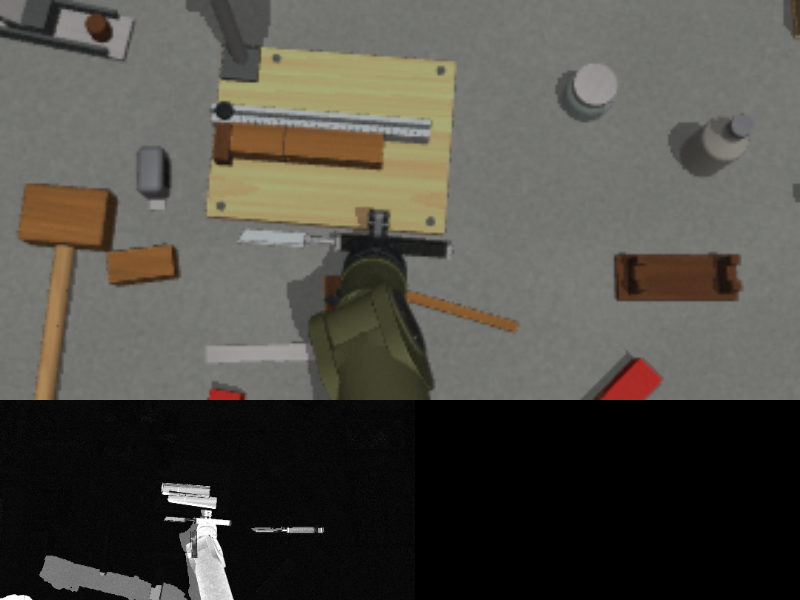

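The bar reads home to within 1 mm and 0.1°. The difference image shows that only the bar, the mirror and the arm have changed. I'm handing it in.

```bash
python3 -c "
from cell import manip;print(manip.sign_off());s=manip.read_state();print(s['time'],s['eef_pos'],s['finger_gap'])"
```

```text
the job is handed in; nothing more can be done
None
the job is handed in; nothing more can be done
```

I pushed the bar home, lifted the mirror out of its rest, and handed the job in at about 18 s with the mirror still held at the viewing angle.

- **Bar:** I pushed it against the fence, then against the stop, then against the fence once more; each time the force rose and the bar stopped moving. The last top view puts its centre within 1 mm of home and its turn within 0.1°. The side faces add a little to that reading.
- **Mirror:** I gripped the handle about 20 mm from its middle, towards the glass, at 80 N, and lifted it straight up.
    - **Distances:** the middle of the glass is 112 mm from the insert and 400 mm from the lens.
    - **Angle:** its perpendicular is about 0.6° off the ideal mirror angle. This comes from the arm's pose and the fitted jig frame, because the bench camera's own view was not available.
    - **Glass in the grip:** the scene-camera depth agreed with the assumed glass direction within about 1°.
- **Rest of the bench:** comparing the first and last top views, only the bar, the mirror, the arm and the arm's shadow changed. Parts of the try square and pencil were behind the arm. The wrist force matched the mirror's weight alone, so it was touching nothing.
- **Disagreement:** the two cameras placed the jig up to about 2 mm apart, and I used a value between them. That could shift the mirror angle by about 1° at most.

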